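# Tap the blank home in the drill jig

## Task

Take the brass drift from its wooden rest and, with its round nose, tap the steel blank gently along the channel of the drill jig until it is fully home against the stop hidden under the bush plate, then seat it there with a steady half-second push of about 10 newtons, never over 20, and never touching it with the gripper. Then lay the drift back in the notches of its rest, leaving everything else on the bench where it is.

Things in the scene. Friction and masses are not known exactly. Their poses are not given: they have to be found in the camera images.
- drift: Brass drift, 180 mm long, 0.3 kg: square 16 x 16 mm handle, then a round nose 12 mm thick. Origin on its centre line at the balance point, where to grip it; +x runs along it to the nose. Handle from x = -70 to +50 mm, nose from +50 to its flat tip at +110 mm. Starts lying in the rest.
- rest: Wooden drift rest, fixed: plate 110 x 60 x 6 mm with two 8 mm thick saddles at x = -38 and +38 mm, each with a notch 26 mm wide, bottom 30 mm and cheeks 42 mm above the bench. Origin under the plate's middle, at bench level. The drift lies along x (nose to +x), centre line 38 mm up, balance point over the origin; the fingers fit between the saddles.
- jig: Dark steel drill jig, fixed, 140 x 90 x 65 mm. Origin at bench level; +x = the way the blank slides in. Open mouth at x = -60, closed end at +80 mm. Channel along x at y = 0, 32 mm wide, floor 30 and wall tops 56 mm above the bench; from x = -20 on roofed by the bush plate. Under it a rigid unseen stop: the blank's leading face ends somewhere at x = +30 to +60 mm.
- blank: Loose plain steel block, 50 mm long (x), 30 mm wide, 20 mm high, 0.16 to 0.32 kg, lying in the channel at its mouth. Origin in the middle of its underside; +x points into the jig. It slides with a friction under 4 N. Blow and stop are hard: meeting the stop faster than about 15 mm/s can already pass 20 N.
- blank_rear (a point): Middle of the blank's rear face (30 x 20 mm), which looks out of the mouth of the channel and is tapped; 10 mm above the channel floor, 40 mm above the bench.
- blank_front (a point): Middle of the blank's leading face, 50 mm ahead of blank_rear along the channel; this face must come to rest against the hidden stop.
- clip0: Bystander: chrome hubcap clip, U-shaped, 34 x 14 x 17 mm high; origin in the middle of its underside.
- clip1: Bystander: chrome hubcap clip like clip0.
- clip2: Bystander: chrome hubcap clip like clip0.
- knob: Bystander: brown bakelite knob, 38 mm across, 31 mm high; origin in the middle of its underside.
- fitting: Bystander: brass grease fitting standing upright, 24 mm across, 31 mm high; origin in the middle of its underside.
- tin: Bystander: open steel coffee tin of rivets, 84 mm across, 95 mm high; origin in the middle of its underside.
Mind the look-alikes: they are no part of the job. There is more than one size of the drift; the one meant has the size given above. What is shaped like the blank but green is not meant.

How it is judged:
By the outcome, as a careful person would: the job done as asked, in the order asked, and still so for the second after the job is handed in, with the robot touching nothing.
It also fails if it takes over 70 s, if anything falls off the work surface, if the arm or the gripper's body presses on something with over 40 N, if the wrist force passes 120 N, or if a joint passes its speed limit or range.

## Robot

A 7-joint arm with a two-finger parallel gripper is mounted at the origin on the work surface. World frame = base frame: x ahead of the robot, y to its left, z up, the work surface at z = 0. Lengths are in m, angles in rad, forces in N, time in s.
With the tool pointing down it reaches from about 0.4 to 0.875 m from the base axis. Payload 6.5 kg.
Tool frame: the origin (TCP) lies on the centre line of the jaws, within the pads' length; the fingertips stand 8 mm ahead of it and the grasp point (between the pads) lies 11 mm behind it; x points along the fingers, z is the direction in which the jaws open and shut, and the axes are right-handed (so a half turn about x gives the same grasp; the last joint's range is limited). The gripper opens to 88 mm and grips with 3 to 60 N. Pads are 18 mm wide; open, the fingers measure 123 mm over their backs; the gripper's body (75 mm by 187 mm) begins 45 mm behind the grasp point.
Start: joints at [1.063, 0.536, -0.004, 1.538, 0.003, 1.067, -0.071], TCP at [0.278, -0.588, 0.247] pointing down, gripper open.
Joint ranges: [-2.7, 2.7], [-0.37, 2.16], [-1.27, 1.26], [0.24, 2.4], [-1.31, 4.45], [0.19, 1.91], [-2.76, 2.76]. Speed limits (rad/s): [2.39, 2.39, 3.14, 3.14, 3.14, 3.14, 3.14].

## Interface

Orientations are given as [roll, pitch, yaw] about the fixed x, y, z axes, in that order (R = Rz(yaw) Ry(pitch) Rx(roll)).
In Python, from plant import ctrl gives the robot as it stands. The module is installed in compiled form; this text tells all that it offers.
- The arm moves only by the tool send_rows, never from a script. Its argument "plan" is a list of rows, each a list of 7 numbers: the turn, a rotation vector about the tool's x, y, z in degrees, then the shift along the tool's x, y, z in m, then the finger opening in m, from 0 to 0.0881. A call has 1 to 5 rows; each row shifts and turns the commanded pose from where the row before left it, along the tool's axes as they then stand; what a row does not reach is not made up. A row lasts 1/12 s, in which the tool goes at most 41.7 mm and 7.16 degrees, less where a joint would pass 70% of its speed; a pose out of reach is approached as far as the arm can. A call with a gripper value outside its range is refused whole. The fingers move at their own pace and stop on an object; the grip force is fixed at half the most. Time passes only in rows, so rows that do not move let the fingers close. It gives the time, the measured TCP pose, the force and the opening at its end, in the units of the state.
- ctrl.state(): the state, without advancing time (a new reading comes with each control period).
- ctrl.snapshot(name): name is "side" or "top" or "wrist"; returns a dict with "image" (400x640x3 uint8, red, green, blue), "fx", "fy", "cx", "cy" (pixels), "R" (3x3) and "t" (3): a world point X has camera coordinates R X + t. Camera axes: x right, y down, z forward; pixel columns grow to the right and rows downward; lengths in m; the calibration is good to about 2 mm. A picture is of the moment at which its call begins. There is no depth.
- ctrl.sign_off(): hands the job in, once; it reports no verdict.
Trained networks look in a picture, given as the dict that the camera call returned (one of the last four; its "shot" number tells which), for a name from the list of things; names that differ only in an ending like _2 or _b are one class to them, and where a whole thing is asked for, a point or a joint stands for the part that bears it (a point fixed in the world has none). Each returns a list of dicts, best first, with "p" (0 to 1); they miss things now and then, are a little off and sometimes report something else, mostly with a low value. They report only what shows in the picture. A call takes as long as a camera call. They do not tell look-alikes from the thing itself.
- ctrl.find_in(picture, target): "xy" ([column, row] in pixels, amid what is visible of it).
The state is a dict: "clock": time; "q": joint angles; "joint_vel": joint speeds; "tau": joint torques, N m; "tcp_pos": TCP position; "orientation": TCP orientation; "wrist_force": force on the tool from outside, world axes, zero at the start; "torque": the same for the moment, N m; "gripper_width": finger opening in m.
Only numpy, scipy, OpenCV 4.12 (cv2) and the standard library are available. Lean on these libraries where they do the work, as an engineer would, in place of code of your own. Each camera call takes 0.05 s, during which the arm holds its last target.

## Working session

There is one attempt and no reset: what is moved stays moved. The work goes in short steps, Python scripts to look and compute and a tool call to move; the robot and the scene stay as the last step left them, time stands still between calls to the robot, and variables do not carry over. Pictures are saved under pics/ and viewed, and the job is handed in when it is done.

Besides the shell and the picture viewer there is one more tool, called as name([rows], argument=value, ...), one row to a line, values as JSON. send_rows: Moves the arm, as the interface text tells. Its arguments: {"type":"object","properties":{"plan":{"type":"array"}},"required":["plan"]}

```bash
mkdir -p pics; cat > h.py <<'E'
import numpy as np, cv2
from plant import ctrl
from scipy.spatial.transform import Rotation as Ro
def snap(n,f):
    s=ctrl.snapshot(n); cv2.imwrite('pics/'+f,s['image'][:,:,::-1]); return s
def ray(s,xy,z):
    R=np.array(s['R']);t=np.array(s['t'])
    d=R.T@np.array([(xy[0]-s['cx'])/s['fx'],(xy[1]-s['cy'])/s['fy'],1]);c=-R.T@t
    return c+d*(z-c[2])/d[2]
def proj(s,X):
    p=np.array(s['R'])@np.array(X)+np.array(s['t']);return [s['fx']*p[0]/p[2]+s['cx'],s['fy']*p[1]/p[2]+s['cy']]
E
python3 - <<'E'
from h import *
st=ctrl.state()
for k in st: print(k,np.round(st[k],3))
for n in ['side','top']:
    s=snap(n,n+'0.png')
    R=np.array(s['R']);print(n,'cam',np.round(-R.T@s['t'],3),s['fx'],R[2])
    for o in ['drift','rest','jig','blank','blank_rear','tin','knob','fitting','clip0']:
        print(o,[(np.round(d['xy']).tolist(),round(d['p'],2),np.round(ray(s,d['xy'],0.04),3).tolist()) for d in ctrl.find_in(s,o)][:4])
E
```

```text
clock 0.0
q [ 1.063  0.537 -0.004  1.539  0.003  1.067 -0.071]
joint_vel [ 0.001  0.001 -0.     0.001  0.    -0.002 -0.   ]
tau [ 0.0000e+00 -5.7098e+01  9.9100e-01 -2.5161e+01 -5.6000e-02  1.8000e-02
  0.0000e+00]
tcp_pos [ 0.278 -0.587  0.246]
orientation [-3.066  1.569  2.089]
wrist_force [-1.072  0.76  -0.864]
torque [ 0.024 -0.014  0.034]
gripper_width 0.088
side cam [ 0.116 -0.474  0.476] 363.2482500619555 [ 0.53452529  0.68340318 -0.49723517]
drift [([255.0, 188.0], 0.82, [0.483, 0.255, 0.04]), ([204.0, 222.0], 0.61, [0.321, 0.187, 0.04]), ([397.0, 231.0], 0.55, [0.627, -0.086, 0.04]), ([202.0, 182.0], 0.53, [0.39, 0.364, 0.04])]
rest [([250.0, 197.0], 0.96, [0.452, 0.221, 0.04])]
jig [([424.0, 253.0], 0.86, [0.61, -0.168, 0.04]), ([262.0, 167.0], 0.4, [0.561, 0.355, 0.04])]
blank [([399.0, 232.0], 0.65, [0.628, -0.092, 0.04]), ([382.0, 219.0], 0.64, [0.634, -0.037, 0.04])]
blank_rear [([385.0, 219.0], 0.5, [0.638, -0.042, 0.04]), ([397.0, 229.0], 0.48, [0.63, -0.083, 0.04])]
tin [([310.0, 163.0], 0.84, [0.684, 0.293, 0.04])]
knob [([327.0, 265.0], 0.81, [0.442, -0.083, 0.04])
[... 339 characters left out ...]
39 [ 0.15235276  0.00403865 -0.98831793]
drift [([253.0, 236.0], 0.74, [0.487, 0.248, 0.04]), ([189.0, 271.0], 0.7, [0.41, 0.4, 0.04]), ([252.0, 298.0], 0.7, [0.343, 0.25, 0.04])]
rest [([252.0, 243.0], 0.91, [0.472, 0.249, 0.04])]
jig [([414.0, 177.0], 0.71, [0.621, -0.149, 0.04])]
blank [([355.0, 157.0], 0.73, [0.675, -0.005, 0.04])]
blank_rear [([394.0, 180.0], 0.65, [0.615, -0.097, 0.04]), ([250.0, 240.0], 0.6, [0.479, 0.254, 0.04]), ([233.0, 155.0], 0.46, [0.69, 0.296, 0.04])]
tin [([234.0, 154.0], 0.57, [0.692, 0.293, 0.04])]
knob [([382.0, 244.0], 0.5, [0.461, -0.061, 0.04])]
fitting []
clip0 [([185.0, 186.0], 0.61, [0.614, 0.413, 0.04]), ([420.0, 123.0], 0.46, [0.759, -0.173, 0.04])]
```

View pics/side0.png

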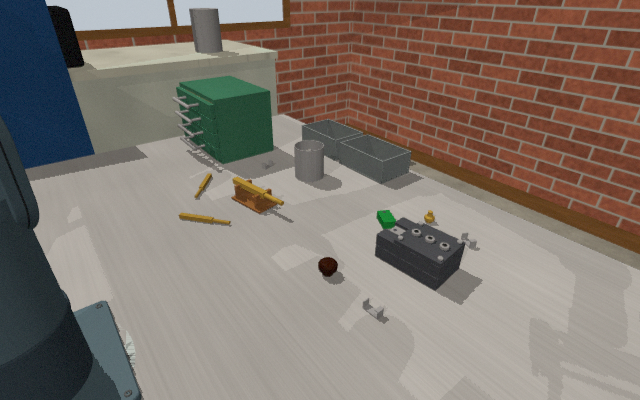

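View pics/top0.png

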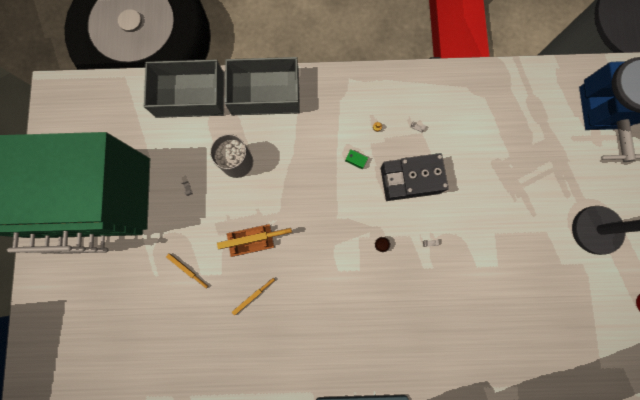

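```bash
python3 - <<'E'
import cv2
im=cv2.imread('pics/top0.png')
cv2.imwrite('pics/top0a.png',cv2.resize(im[190:310,170:330],None,fx=5,fy=5,interpolation=cv2.INTER_CUBIC)[:600,:800])
cv2.imwrite('pics/top0b.png',cv2.resize(im[110:230,330:490],None,fx=5,fy=5,interpolation=cv2.INTER_CUBIC))
im=cv2.imread('pics/side0.png')
cv2.imwrite('pics/side0b.png',cv2.resize(im[190:310,350:510],None,fx=5,fy=5,interpolation=cv2.INTER_CUBIC))
cv2.imwrite('pics/side0a.png',cv2.resize(im[150:270,170:330],None,fx=5,fy=5,interpolation=cv2.INTER_CUBIC))
E
```

```text
(no output)
```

View pics/top0a.png

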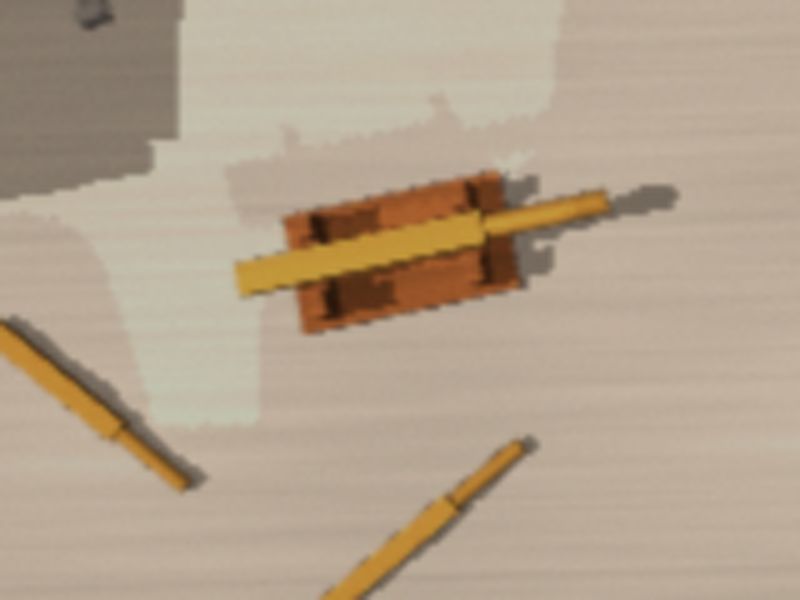

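View pics/top0b.png

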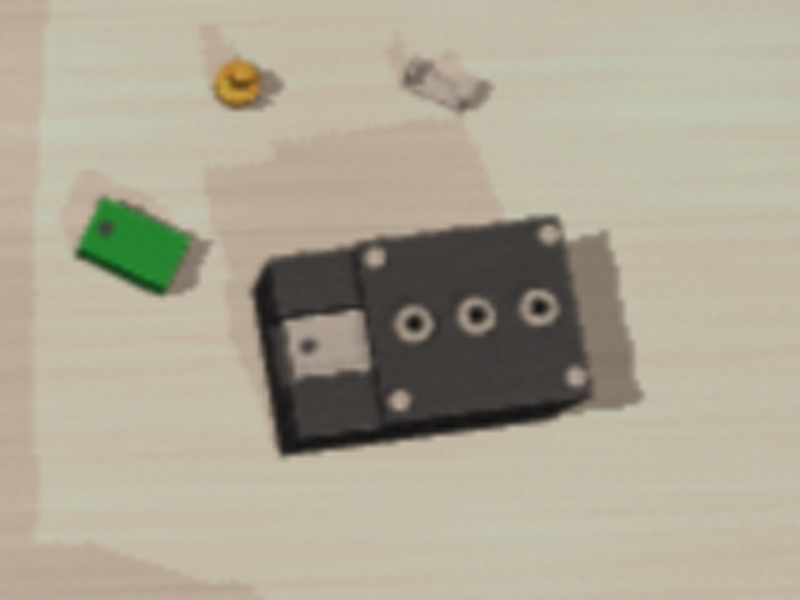

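View pics/side0b.png

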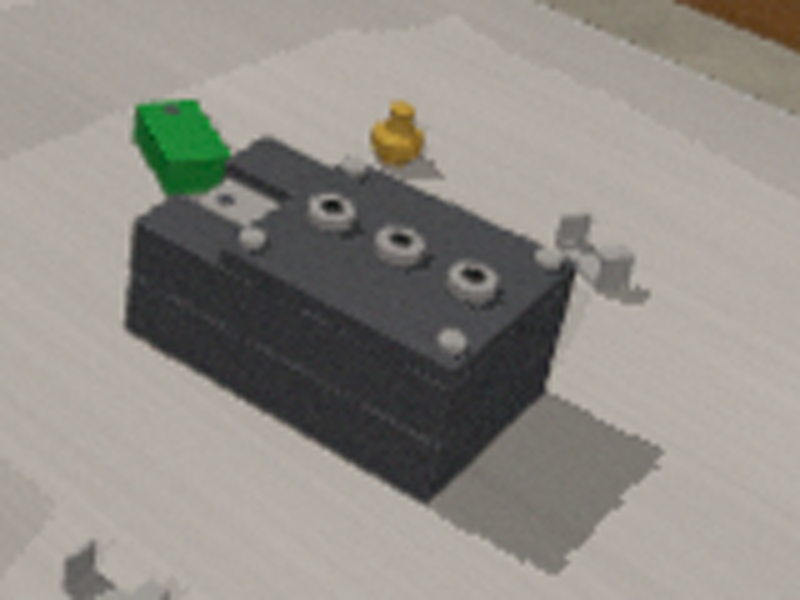

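View pics/side0a.png

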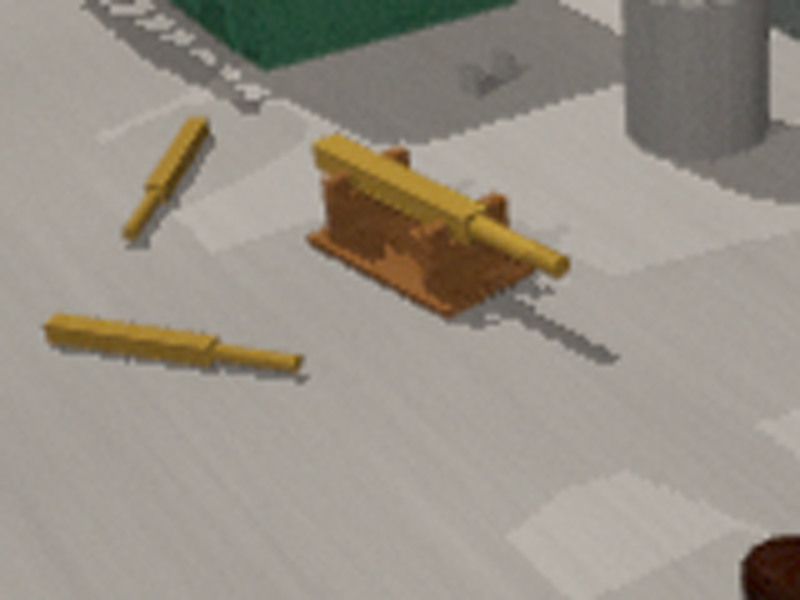

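The drift meant lies in the rest at top (253,240), with its nose to the right. The two loose drifts on the bench are smaller look-alikes. The steel blank is in the jig mouth at top (394,179), and the green block at (357,159) is a decoy. Next I fit the poses.

```bash
cat > fit.py <<'E'
from h import *
from scipy.optimize import least_squares
top=ctrl.snapshot('top');side=ctrl.snapshot('side')
print('clock',ctrl.state()['clock'])
def W(p,X):
    c,s=np.cos(p[2]),np.sin(p[2]);return [p[0]+c*X[0]-s*X[1],p[1]+s*X[0]+c*X[1],X[2]]
def fit(name,obs,p0):
    def f(p): return np.ravel([np.array(proj(s,W(p,np.array(X)/1000)))-(np.array(xy)/5+o) for s,o,X,xy in obs])
    r=least_squares(f,p0,loss='soft_l1');print(name,np.round(r.x,4),np.rad2deg(r.x[2]).round(2),'\n',f(r.x).reshape(-1,2).round(1).tolist());return r.x
ta=(top,[170,190]);tb=(top,[330,110]);sa=(side,[170,150]);sb=(side,[350,190])
J=fit('jig',[(*tb,(80,45,65),(557,217)),(*tb,(80,-45,65),(590,388)),(*tb,(-20,45,65),(357,240)),(*tb,(-20,-45,65),(383,432)),
 (*sb,(80,-45,65),(460,372)),(*sb,(80,45,65),(575,262)),(*sb,(80,-45,0),(430,500)),(*sb,(-60,-45,0),(128,328)),(*sb,(-60,-45,56),(140,218)),(*sb,(-20,-45,65),(222,258))],[.62,-.15,-1.4])
D=fit('drift',[(*ta,(-70,8,46),(235,263)),(*ta,(-70,-8,46),(242,297)),(*ta,(50,8,46),(482,211)),(*ta,(50,-8,46),(487,243)),(*ta,(110,0,44),(608,202)),
 (*sa,(-70,-8,46),(316,148)),(*sa,(110,0,38),(562,265)),(*sa,(50,-8,46),(465,215))],[.48,.25,-1.4])
Rr=fit('rest',[(*ta,(-55,30,6),(285,217)),(*ta,(-55,-30,6),(307,333)),(*ta,(55,-30,6),(522,287)),(*ta,(38+4,30,42),(500,174)),
 (*sa,(-55,-30,6),(312,236)),(*sa,(55,-30,6),(450,314))],[.48,.25,-1.4])
B=fit('blank',[(*tb,(-25,15,50),(285,318)),(*tb,(-25,-15,50),(297,378))],[.62,-.1,-1.4])
c,s=np.cos(J[2]),np.sin(J[2])
def inj(P): d=np.array(P)-J[:2];return np.round([c*d[0]+s*d[1],-s*d[0]+c*d[1]],3)
print('blank in jig',inj(B[:2]))
for n,xy,z in [('green',[357,159],.02),('knob',[382,244],.02)]: print(n,inj(ray(top,xy,z)[:2]))
print('drift in jig',inj(D[:2]))
st=ctrl.state();print(Ro.from_euler('xyz',st['orientation']).as_matrix().round(3),st['tcp_pos'])
for im,nm,s in [(top,'t',top),(side,'s',side)]:
    I=np.ascontiguousarray(s['image'][:,:,::-1]);k=5;x0,y0=((170,120) if nm=='t' else (170,150))
    I=cv2.resize(I,None,fx=k,fy=k,interpolation=cv2.INTER_CUBIC)
    def L(p,a,b,col):
        q=[tuple(int(round(v*k)) for v in proj(s,W(p,np.array(u)/1000))) for u in (a,b)];cv2.line(I,q[0],q[1],col,1)
    for a,b in [((-60,16,56),(-20,16,56)),((-60,-16,56),(-20,-16,56)),((-20,45,65),(80,45,65)),((-20,-45,65),(80,-45,65)),((80,-45,65),(80,45,65)),((-60,-45,56),(-60,45,56)),((-60,-45,56),(-20,-45,56)),((-60,-45,0),(80,-45,0))]: L(J,a,b,(0,0,255))
    for a,b in [((-70,8,46),(50,8,46)),((-70,-8,46),(50,-8,46)),((50,-6,38),(110,-6,38)),((50,6,38),(110,6,38)),((110,-6,38),(110,6,38))]: L(D,a,b,(255,0,0))
    for a,b in [((-55,30,6),(55,30,6)),((-55,-30,6),(55,-30,6)),((-55,-30,6),(-55,30,6)),((55,-30,6),(55,30,6))]: L(Rr,a,b,(0,255,0))
    a=I[190*k:310*k,170*k:330*k] if nm=='t' else I[150*k:270*k,170*k:330*k]
    b=I[110*k:230*k,330*k:490*k] if nm=='t' else I[190*k:310*k,350*k:510*k]
    cv2.imwrite('pics/ov_%s.png'%nm,cv2.resize(np.hstack([a,b]),(800,300),interpolation=cv2.INTER_AREA))
    cv2.imwrite('pics/ov_%sa.png'%nm,a);cv2.imwrite('pics/ov_%sb.png'%nm,b)
E
python3 fit.py
```

```text
clock 1.1
jig [ 0.6201 -0.1378 -1.4572] -83.49 
 [[0.6, -1.1], [1.3, 1.1], [-0.5, 0.1], [1.0, -1.7], [0.0, -0.8], [1.4, -0.7], [-0.2, 1.4], [-1.1, 0.2], [-1.2, -0.0], [-0.3, -3.0]]
drift [ 0.4791  0.2614 -1.3876] -79.51 
 [[0.0, -0.0], [-0.3, -0.2], [0.1, -0.2], [0.4, -0.1], [0.3, -0.4], [-0.9, -1.6], [-0.1, 0.3], [-0.4, 0.2]]
rest [ 0.4797  0.2565 -1.3998] -80.21 
 [[0.9, -0.6], [0.4, 0.1], [1.2, 0.4], [-6.0, -1.1], [-0.6, -0.3], [-0.9, -0.4]]
blank [ 0.6175 -0.1071 -1.4338] -82.15 
 [[0.0, 0.0], [-0.0, -0.0]]
blank in jig [-0.031  0.001]
green [-0.118  0.07 ]
knob [-0.091 -0.15 ]
drift in jig [-0.413 -0.095]
[[-0.     0.904  0.428]
 [ 0.     0.428 -0.904]
 [-1.    -0.    -0.   ]] [ 0.27792189 -0.58756295  0.24671892]
```

View overlay.

View pics/ov_t.png

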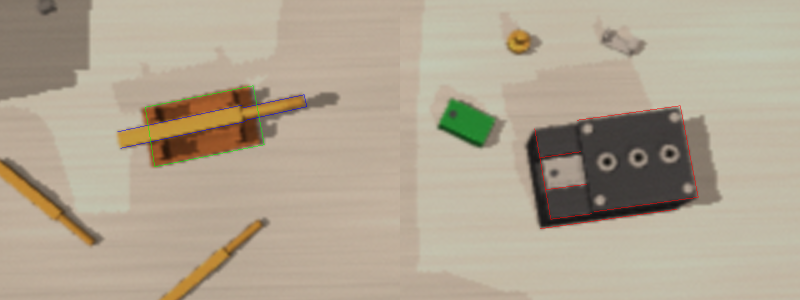

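View pics/ov_tb.png

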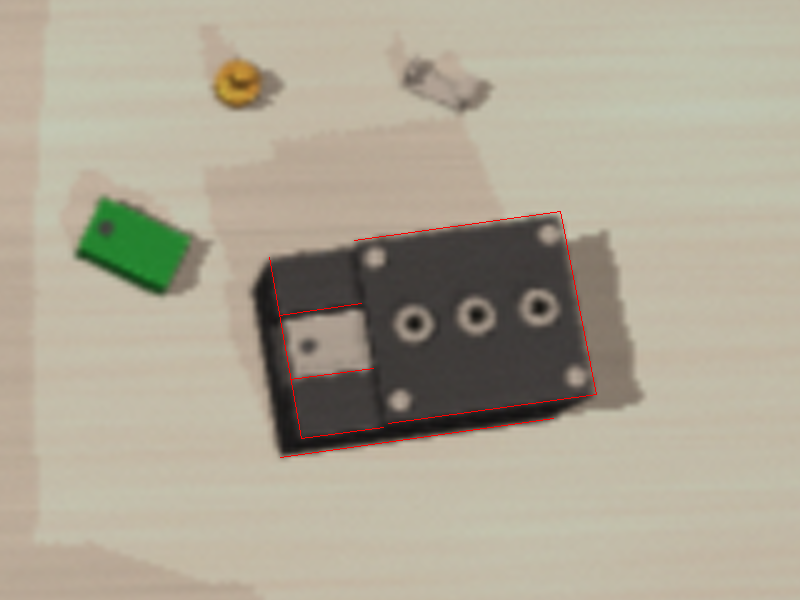

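View pics/ov_sb.png

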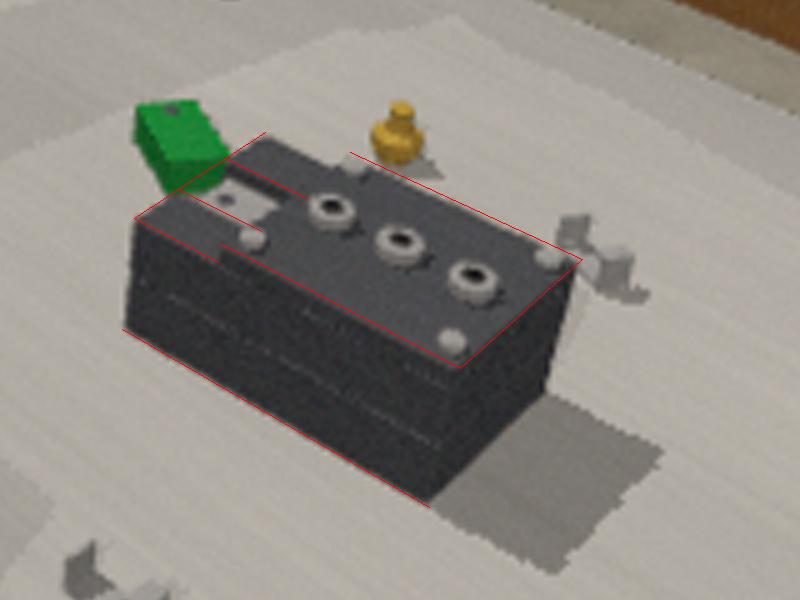

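```bash
cat > plan.py <<'E'
from h import *
def frame(a):  # tool y at angle a (deg), x down
    a=np.deg2rad(a);x=np.array([0,0,-1.]);y=np.array([np.cos(a),np.sin(a),0]);return np.stack([x,y,np.cross(x,y)],1)
def plan(wps,grip,step=.04,tstep=7,start=None):
    st=ctrl.state();p=np.array(st['tcp_pos']);R=Ro.from_euler('xyz',st['orientation']).as_matrix()
    if start is not None: p,R=start
    print('from',p.round(4),'yaw_y',np.rad2deg(np.arctan2(R[1,1],R[0,1])).round(2),'t',round(st['clock'],2))
    rows=[]
    for pos,a in wps:
        Rt=frame(a);pos=np.array(pos)
        rv=Ro.from_matrix(R.T@Rt).as_rotvec(degrees=True)
        n=max(int(np.ceil(np.linalg.norm(pos-p)/step-1e-6)),int(np.ceil(np.linalg.norm(rv)/tstep-1e-6)),1)
        dp=(pos-p)/n
        for i in range(n):
            sh=R.T@dp; rows.append([round(float(v),2) for v in rv/n]+[round(float(v),4) for v in sh]+[grip])
            # track rounded
            p=p+R@np.array(rows[-1][3:6]);R=R@Ro.from_rotvec(rows[-1][:3],degrees=True).as_matrix()
    for i in range(0,len(rows),5): print(rows[i:i+5])
    print('end',p.round(4),'yaw',np.rad2deg(np.arctan2(R[1,1],R[0,1])).round(2))
E
python3 - <<'E'
from plan import *
plan([((.45,-.25,.24),62),((.48,.255,.19),100.5)],.088)
E
```

```text
from [ 0.2779 -0.5876  0.2467] yaw_y 25.32 t 1.1
[[-3.67, -0.0, 0.0, 0.0007, 0.03, -0.0232, 0.088], [-3.67, -0.0, 0.0, 0.0007, 0.0314, -0.0212, 0.088], [-3.67, -0.0, 0.0, 0.0007, 0.0327, -0.0191, 0.088], [-3.67, -0.0, 0.0, 0.0007, 0.0339, -0.017, 0.088], [-3.67, -0.0, 0.0, 0.0007, 0.0349, -0.0148, 0.088]]
[[-3.67, -0.0, 0.0, 0.0007, 0.0358, -0.0125, 0.088], [-3.67, -0.0, 0.0, 0.0007, 0.0365, -0.0102, 0.088], [-3.67, -0.0, 0.0, 0.0007, 0.0371, -0.0079, 0.088], [-3.67, -0.0, 0.0, 0.0007, 0.0375, -0.0055, 0.088], [-3.67, -0.0, 0.0, 0.0007, 0.0378, -0.0031, 0.088]]
[[-2.96, -0.0, -0.0, 0.0038, 0.0354, -0.0162, 0.088], [-2.96, -0.0, -0.0, 0.0038, 0.0362, -0.0143, 0.088], [-2.96, -0.0, -0.0, 0.0038, 0.0369, -0.0125, 0.088], [-2.96, -0.0, -0.0, 0.0038, 0.0374, -0.0105, 0.088], [-2.96, -0.0, -0.0, 0.0038, 0.0379, -0.0086, 0.088]]
[[-2.96, -0.0, -0.0, 0.0038, 0.0383, -0.0066, 0.088], [-2.96, -0.0, -0.0, 0.0038, 0.0386, -0.0046, 0.088], [-2.96, -0.0, -0.0, 0.0038, 0.0388, -0.0026, 0.088], [-2.96, -0.0, -0.0, 0.0038, 0.0389, -0.0006, 0.088], [-2.96, -0.0, -0.0, 0.0038, 0.0389, 0.0014, 0.088]]
[[-2.96, -0.0, -0.0, 0.0038, 0.0388, 0.0034, 0.088], [-2.96, -0.0, -0.0, 0.0038, 0.0385, 0.0054, 0.088], [-2.96, -0.0, -0.0, 0.0038, 0.0382, 0.0074, 0.088]]
end [0.4802 0.255  0.1903] yaw 100.5
```

send_rows([
  [-3.7,0,0,0.001,0.03,-0.023,0.088],
  [-3.7,0,0,0.001,0.031,-0.021,0.088],
  [-3.7,0,0,0.001,0.033,-0.019,0.088],
  [-3.7,0,0,0.001,0.034,-0.017,0.088],
  [-3.7,0,0,0.001,0.035,-0.015,0.088],
])

```text
clock: 1.52
tcp_pos: [0.3645, -0.4173, 0.2418]
orientation: [-0.25, 1.57, -1.053]
wrist_force: [1.4, -0.3, -0.3]
gripper_width: 0.088
```

send_rows([
  [-3.7,0,0,0.001,0.036,-0.012,0.088],
  [-3.7,0,0,0.001,0.036,-0.01,0.088],
  [-3.7,0,0,0.001,0.037,-0.008,0.088],
  [-3.7,0,0,0.001,0.037,-0.006,0.088],
  [-3.7,0,0,0.001,0.038,-0.003,0.088],
])

```text
clock: 1.93
tcp_pos: [0.4496, -0.2489, 0.237]
orientation: [-0.375, 1.57, -0.855]
wrist_force: [-0.0, -1.1, -0.8]
gripper_width: 0.0878
```

send_rows([
  [-3,0,0,0.004,0.035,-0.016,0.088],
  [-3,0,0,0.004,0.036,-0.014,0.088],
  [-3,0,0,0.004,0.037,-0.012,0.088],
  [-3,0,0,0.004,0.037,-0.01,0.088],
  [-3,0,0,0.004,0.038,-0.009,0.088],
])

```text
clock: 2.35
tcp_pos: [0.4601, -0.0557, 0.2169]
orientation: [-0.119, 1.57, -0.338]
wrist_force: [0.7, 0.1, -0.1]
gripper_width: 0.0883
```

send_rows([
  [-3,0,0,0.004,0.038,-0.007,0.088],
  [-3,0,0,0.004,0.039,-0.005,0.088],
  [-3,0,0,0.004,0.039,-0.003,0.088],
  [-3,0,0,0.004,0.039,-0.001,0.088],
  [-3,0,0,0.004,0.039,0.001,0.088],
])

```text
clock: 2.77
tcp_pos: [0.4677, 0.1394, 0.1968]
orientation: [-0.098, 1.57, -0.055]
wrist_force: [0.3, 0.2, 0.7]
gripper_width: 0.088
```

send_rows([
  [-3,0,0,0.004,0.039,0.003,0.088],
  [-3,0,0,0.004,0.038,0.005,0.088],
  [-2,0,0,0.004,0.038,0.007,0.088],
  [0,0,0,0,0,0,0.088],
  [0,0,0,0,0,0,0.088],
])

```text
clock: 3.18
tcp_pos: [0.4713, 0.2561, 0.1846]
orientation: [1.846, 1.57, 2.03]
wrist_force: [0.4, 0.0, -0.9]
gripper_width: 0.0879
```

```bash
python3 - <<'E'
from h import *
st=ctrl.state();print(st['clock'],st['tcp_pos'],Ro.from_euler('xyz',st['orientation']).as_matrix().round(3),np.round(st['wrist_force'],2))
s=snap('wrist','w1.png');R=np.array(s['R']);print(-R.T@s['t'],s['fx'],R)
im=cv2.imread('pics/w1.png')
D=[ 0.4791,0.2614,-1.3876]
c,q=np.cos(D[2]),np.sin(D[2])
for X in [(-70,8,46),(-70,-8,46),(50,8,46),(50,-8,46),(110,0,44)]:
    X=np.array(X)/1000;print(np.round(proj(s,[D[0]+c*X[0]-q*X[1],D[1]+q*X[0]+c*X[1],X[2]]),1))
E
```

```text
3.1833 [0.4712995  0.25609536 0.18456081] [[-0.001 -0.183  0.983]
 [ 0.001  0.983  0.183]
 [-1.     0.001 -0.   ]] [ 0.36  0.03 -0.86]
[0.45628253 0.33405471 0.32282586] 291.45367757529556 [[ 9.82966864e-01  1.83782541e-01 -3.50082288e-04]
 [ 1.75233478e-01 -9.36664293e-01  3.03237910e-01]
 [ 5.54019241e-02 -2.98134164e-01 -9.52914816e-01]]
[335.3 115.3]
[317.8 115.3]
[332.9 236.1]
[317.4 236.1]
[324.5 285.1]
```

View pics/w1.png

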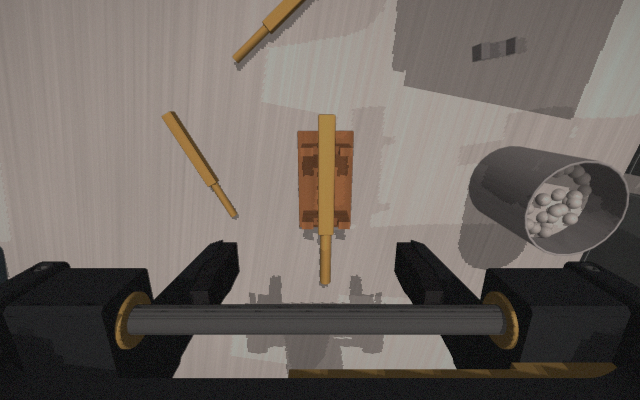

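The wrist view agrees with the fit: the handle's tail end is at row 115 and the nose tip at row 285, both as predicted. Next I descend.

```bash
python3 - <<'E'
from plan import *
plan([((.4792,.2612,.08),100.5),((.4792,.2612,.028),100.5)],.088,step=.03)
E
```

```text
from [0.4718 0.2538 0.1845] yaw_y 100.37 t 3.23
[[-0.03, -0.01, 0.01, 0.0261, 0.0015, 0.0022, 0.088], [-0.03, -0.01, 0.01, 0.0261, 0.0015, 0.0022, 0.088], [-0.03, -0.01, 0.01, 0.0261, 0.0015, 0.0022, 0.088], [-0.03, -0.01, 0.01, 0.0261, 0.0015, 0.0022, 0.088], [-0.0, 0.0, -0.01, 0.026, -0.0, -0.0001, 0.088]]
[[-0.0, 0.0, -0.01, 0.026, -0.0, -0.0001, 0.088]]
end [0.4792 0.2612 0.0281] yaw 100.49
```

send_rows([
  [0,0,0,0.026,0.0015,0.002,0.088],
  [0,0,0,0.026,0.0015,0.002,0.088],
  [0,0,0,0.026,0.0015,0.002,0.088],
  [0,0,0,0.026,0.0015,0.002,0.088],
  [0,0,0,0,0,0,0.088],
])

```text
clock: 3.65
tcp_pos: [0.4771, 0.2571, 0.0768]
orientation: [-2.625, 1.563, -2.448]
wrist_force: [-1.2, -0.2, -0.7]
gripper_width: 0.088
```

```bash
python3 - <<'E'
from plan import *
for i in range(3):
    s=ctrl.snapshot('wrist');print(ctrl.state()['tcp_pos'])
cv2.imwrite('pics/w2.png',s['image'][:,:,::-1])
plan([((.4792,.2612,.028),100.5)],.088,step=.03)
E
```

```text
[0.47794355 0.25808436 0.07908576]
[0.47890242 0.25919496 0.08075835]
[0.47957559 0.26005645 0.0817897 ]
from [0.4796 0.2601 0.0818] yaw_y 100.22 t 3.8
[[-0.14, 0.02, 0.01, 0.0269, 0.0006, -0.0001, 0.088], [-0.14, 0.02, 0.01, 0.0269, 0.0006, -0.0001, 0.088]]
end [0.4792 0.2612 0.028 ] yaw 100.5
```

View pics/w2.png

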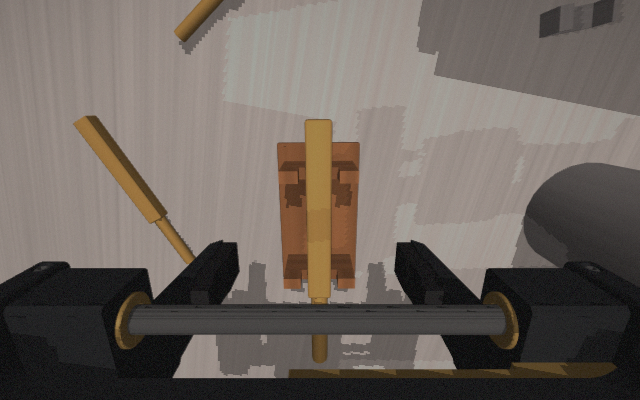

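send_rows([
  [0,0,0,0.018,0,0,0.088],
  [0,0,0,0.018,0,0,0.088],
  [0,0,0,0.017,0,0,0.088],
  [0,0,0,0,0,0,0.088],
  [0,0,0,0,0,0,0.088],
])

```text
clock: 4.22
tcp_pos: [0.4794, 0.2608, 0.029]
orientation: [-0.053, 1.57, 0.127]
wrist_force: [1.0, 0.6, 1.4]
gripper_width: 0.0879
```

send_rows([
  [0,0,0,0,0,0,0.088],
  [0,0,0,0,0,0,0.088],
  [0,0,0,0,0,0,0.088],
])

```text
clock: 4.47
tcp_pos: [0.4797, 0.2613, 0.029]
orientation: [0.29, 1.569, 0.47]
wrist_force: [0.0, 0.8, 0.2]
gripper_width: 0.0881
```

```bash
python3 - <<'E'
from plan import *
plan([((.4792,.2612,.028),100.5)],.088,step=.03)
E
```

```text
from [0.4797 0.2613 0.029 ] yaw_y 100.3 t 4.47
[[-0.2, 0.12, -0.03, 0.001, -0.0, -0.0005, 0.088]]
end [0.4792 0.2612 0.028 ] yaw 100.5
```

Well positioned. Next I close the jaws.

send_rows([
  [-0.2,0,0,0.001,0,0,0.05],
  [0,0,0,0,0,0,0.02],
  [0,0,0,0,0,0,0.01],
  [0,0,0,0,0,0,0.005],
  [0,0,0,0,0,0,0.005],
])

```text
clock: 4.88
tcp_pos: [0.4788, 0.261, 0.0267]
orientation: [-3.008, 1.571, -2.825]
wrist_force: [0.4, 0.3, 0.8]
gripper_width: 0.0563
```

send_rows([
  [0,0,0,0,0,0,0.005],
  [0,0,0,0,0,0,0.005],
  [0,0,0,0,0,0,0.005],
  [0,0,0,0,0,0,0.005],
  [0,0,0,0,0,0,0.005],
])

```text
clock: 5.3
tcp_pos: [0.4788, 0.261, 0.0267]
orientation: [2.888, 1.571, 3.071]
wrist_force: [0.5, -1.0, -0.6]
gripper_width: 0.0236
```

send_rows([
  [0,0,0,0,0,0,0.005],
  [0,0,0,0,0,0,0.005],
  [0,0,0,0,0,0,0.005],
  [0,0,0,0,0,0,0.005],
  [0,0,0,0,0,0,0.005],
])

```text
clock: 5.72
tcp_pos: [0.479, 0.261, 0.0267]
orientation: [0.384, 1.571, 0.567]
wrist_force: [0.6, 0.3, -1.4]
gripper_width: 0.0155
```

```bash
python3 - <<'E'
from plan import *
print(ctrl.state()['gripper_width'],np.round(ctrl.state()['wrist_force'],2))
plan([((.4788,.261,.115),100.5)],.005,step=.02)
E
```

```text
0.015506420434159153 [ 0.62  0.3  -1.39]
from [0.479  0.261  0.0267] yaw_y 100.51 t 5.72
[[0.0, 0.0, -0.0, -0.0177, 0.0, -0.0, 0.005], [0.0, 0.0, -0.0, -0.0177, 0.0, -0.0, 0.005], [0.0, 0.0, -0.0, -0.0177, 0.0, -0.0, 0.005], [0.0, 0.0, -0.0, -0.0177, 0.0, -0.0, 0.005], [0.0, 0.0, -0.0, -0.0177, 0.0, -0.0, 0.005]]
end [0.479  0.261  0.1152] yaw 100.51
```

Gripped at TCP (0.479, 0.261, 0.0267). The laying-back pose is the same. Lift.

send_rows([
  [0,0,0,-0.01,0,0,0.005],
  [0,0,0,-0.018,0,0,0.005],
  [0,0,0,-0.02,0,0,0.005],
  [0,0,0,-0.02,0,0,0.005],
  [0,0,0,-0.02,0,0,0.005],
])

```text
clock: 6.13
tcp_pos: [0.4781, 0.2606, 0.1158]
orientation: [-2.832, 1.569, -2.648]
wrist_force: [-0.1, -0.3, -3.1]
gripper_width: 0.0153
```

send_rows([
  [0,0,0,-0.01,0,0,0.005],
  [0,0,0,0,0,0,0.005],
  [0,0,0,0,0,0,0.005],
])

```text
clock: 6.38
tcp_pos: [0.4788, 0.2607, 0.1247]
orientation: [-0.889, 1.571, -0.706]
wrist_force: [0.3, -0.0, -2.8]
gripper_width: 0.0153
```

```bash
python3 - <<'E'
from plan import *
st=ctrl.state();print(st['gripper_width'],np.round(st['wrist_force'],2),np.round(st['torque'],2))
s=snap('side','s3.png');I=cv2.imread('pics/s3.png');cv2.imwrite('pics/s3.png',cv2.resize(I[100:250,150:350],None,fx=4,fy=4))
s=snap('wrist','w3.png')
# jig target: tool y angle = jigyaw+180
J=np.array([.6201,-.1378]);a=-83.3;d=np.array([np.cos(np.deg2rad(a)),np.sin(np.deg2rad(a))])
P=J+d*(-.056-.11-.05)
print(P)
plan([((*(J+d*-.27),.125),a+180),],.005,step=.04)
E
```

```text
0.015296589803504885 [ 0.29 -0.03 -2.77] [-0.01 -0.06  0.02]
[0.59489912 0.07672486]
from [0.4781 0.2603 0.1236] yaw_y 100.51 t 6.48
[[0.76, -0.02, 0.01, -0.0003, -0.0296, 0.017, 0.005], [0.76, -0.02, 0.01, -0.0003, -0.0294, 0.0174, 0.005], [0.76, -0.02, 0.01, -0.0003, -0.0291, 0.0178, 0.005], [0.76, -0.02, 0.01, -0.0003, -0.0289, 0.0182, 0.005], [0.76, -0.02, 0.01, -0.0003, -0.0286, 0.0185, 0.005]]
end [0.5886 0.1304 0.125 ] yaw 96.71
```

View pics/s3.png

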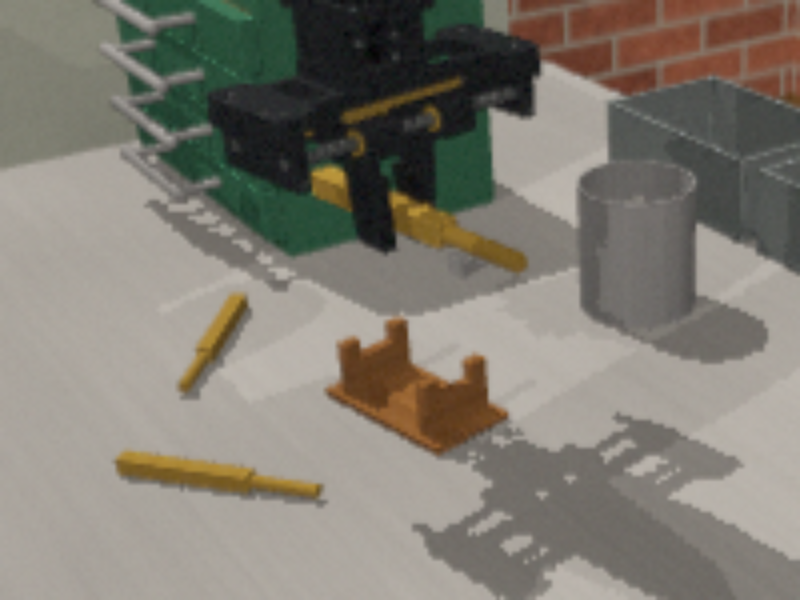

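View pics/w3.png

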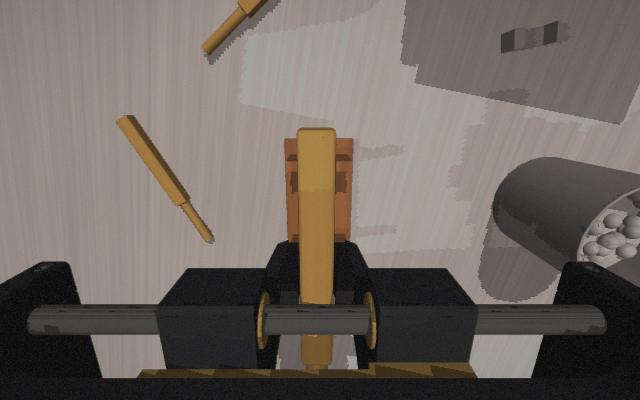

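send_rows([
  [0.76,0,0,0,-0.03,0.017,0.005],
  [0.76,0,0,0,-0.029,0.0174,0.005],
  [0.76,0,0,0,-0.029,0.018,0.005],
  [0.76,0,0,0,-0.029,0.018,0.005],
  [0.76,0,0,0,-0.0286,0.0185,0.005],
])

```text
clock: 6.9
tcp_pos: [0.5894, 0.1293, 0.1231]
orientation: [-2.976, 1.568, -2.859]
wrist_force: [-0.4, 0.3, -3.4]
gripper_width: 0.0154
```

send_rows([
  [0,0,0,0.02,0,0,0.005],
  [0,0,0,0.03,0,0,0.005],
  [0,0,0,0.025,0,0,0.005],
  [0,0,0,0.014,0,0,0.005],
  [0,0,0,0,0,0,0.005],
])

```text
clock: 7.32
tcp_pos: [0.5861, 0.1302, 0.0315]
orientation: [-3.003, 1.563, -2.885]
wrist_force: [-0.6, 0.3, -3.0]
gripper_width: 0.016
```

send_rows([
  [0,0,0,0,0,0,0.005],
  [0,0,0,0,0,0,0.005],
  [0,0,0,0,0,0,0.005],
])

```text
clock: 7.57
tcp_pos: [0.5906, 0.1316, 0.0372]
orientation: [0.14, 1.568, 0.257]
wrist_force: [0.4, 0.3, -3.1]
gripper_width: 0.0154
```

```bash
python3 - <<'E'
from plan import *
for n in ['top','side']:
    s=snap(n,n+'4.png');I=cv2.imread('pics/%s4.png'%n);x,y=(310,110) if n=='top' else (300,150)
    cv2.imwrite('pics/%s4c.png'%n,cv2.resize(I[y:y+120,x:x+160] if n=='top' else I[y:y+120,x:x+160],None,fx=5,fy=5,interpolation=cv2.INTER_CUBIC))
J=np.array([.6201,-.1378]);a=-83.3;d=np.array([np.cos(np.deg2rad(a)),np.sin(np.deg2rad(a))])
plan([((*(J+d*-.22),.029),a+180),],.005,step=.04)
E
```

```text
from [0.5903 0.1313 0.0371] yaw_y 96.72 t 7.67
[[0.01, 0.06, -0.0, 0.004, -0.0254, -0.0009, 0.005], [0.01, 0.06, -0.0, 0.004, -0.0254, -0.0009, 0.005]]
end [0.5945 0.0807 0.029 ] yaw 96.7
```

View pics/top4c.png

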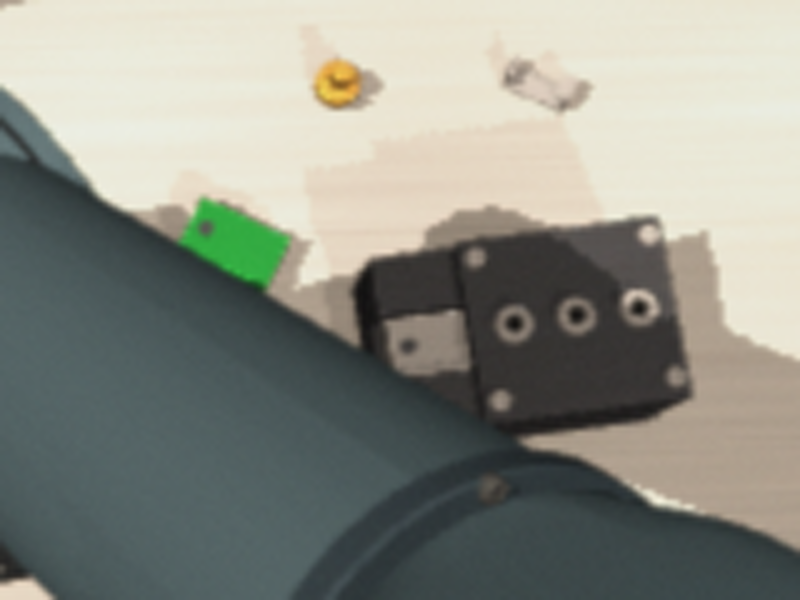

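View pics/side4c.png

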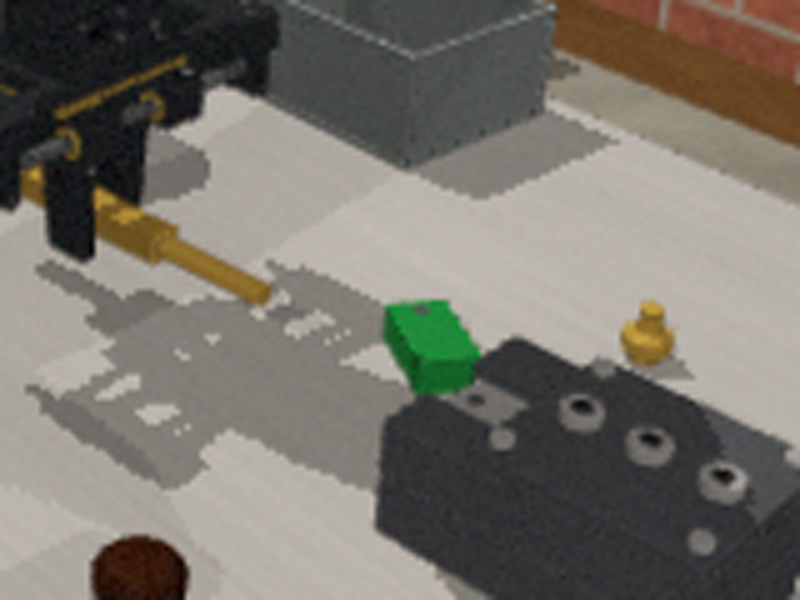

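```bash
cat > chk.py <<'E'
from plan import *
J=np.array([.6201,-.1378]);a=-83.3;d=np.array([np.cos(np.deg2rad(a)),np.sin(np.deg2rad(a)),0]);n=np.array([-d[1],d[0],0])
def rep(k=1):
    for i in range(k):
        st=ctrl.state();p=np.array(st['tcp_pos']);q=p-np.array([*J,0]);R=Ro.from_euler('xyz',st['orientation']).as_matrix();f=np.array(st['wrist_force'])
        print('t %.2f along %.1f lat %.1f z %.1f mm yaw %.2f pitch %.2f | F d %.2f lat %.2f z %.2f w %.4f'%(st['clock'],q@d*1e3,q@n*1e3,p[2]*1e3,np.rad2deg(np.arctan2(R[1,1],R[0,1]))-180,np.rad2deg(np.arcsin(R[2,1])),f@d,f@n,f[2],st['gripper_width']))
    return p
E
python3 - <<'E'
from chk import *
p=rep();s=ctrl.snapshot('side');print(proj(s,[.5903+d[0]*.11,.1313+d[1]*.11,.0371+.0113]),'seen 352.4+-,208.6')
plan([((*(J+d[:2]*-.195),.029),a+180),],.005,step=.02)
E
```

```text
t 7.67 along -270.8 lat 1.8 z 37.1 mm yaw -83.28 pitch 0.01 | F d -0.57 lat 0.22 z -3.15 w 0.0153
[np.float64(353.3450742881876), np.float64(208.89066573513435)] seen 352.4+-,208.6
from [0.5902 0.1312 0.0369] yaw_y 96.71 t 7.72
[[0.0, 0.03, -0.0, 0.002, -0.0189, -0.0004, 0.005], [0.0, 0.03, -0.0, 0.002, -0.0189, -0.0004, 0.005], [0.0, 0.03, -0.0, 0.002, -0.0189, -0.0004, 0.005], [0.0, 0.03, -0.0, 0.002, -0.0189, -0.0004, 0.005]]
end [0.5975 0.0559 0.0289] yaw 96.71
```

send_rows([
  [0,0,0,0.002,-0.019,-0.0004,0.005],
  [0,0,0,0.002,-0.019,-0.0004,0.005],
  [0,0,0,0.002,-0.017,-0.0004,0.005],
  [0,0,0,0.002,-0.012,-0.0004,0.005],
  [0,0,0,0,-0.008,0,0.005],
])

```text
clock: 8.13
tcp_pos: [0.5967, 0.0543, 0.0277]
orientation: [-1.691, 1.57, -1.576]
wrist_force: [-0.4, -0.3, -3.1]
gripper_width: 0.0157
```

send_rows([
  [0,0,0,0,0,0,0.005],
  [0,0,0,0,0,0,0.005],
  [0,0,0,0,0,0,0.005],
  [0,0,0,0,0,0,0.005],
])

```text
clock: 8.47
tcp_pos: [0.5966, 0.0581, 0.0279]
orientation: [1.206, 1.57, 1.325]
wrist_force: [-0.2, -0.4, -3.2]
gripper_width: 0.0156
```

```bash
python3 - <<'E'
from chk import *
p=rep()
s=snap('side','s5.png');I=cv2.imread('pics/s5.png');x,y=320,150
print(proj(s,p+d*.11+[0,0,.0113]))
cv2.imwrite('pics/s5c.png',cv2.resize(I[y:y+120,x:x+160],None,fx=5,fy=5,interpolation=cv2.INTER_CUBIC))
rep()
E
```

```text
t 8.47 along -197.3 lat -0.5 z 27.9 mm yaw -83.18 pitch 0.06 | F d 0.41 lat -0.20 z -3.20 w 0.0156
[np.float64(378.74765193005595), np.float64(226.11735997839918)]
t 8.52 along -197.1 lat -0.5 z 27.9 mm yaw -83.19 pitch 0.05 | F d -0.06 lat -0.23 z -2.51 w 0.0156
```

View pics/s5c.png

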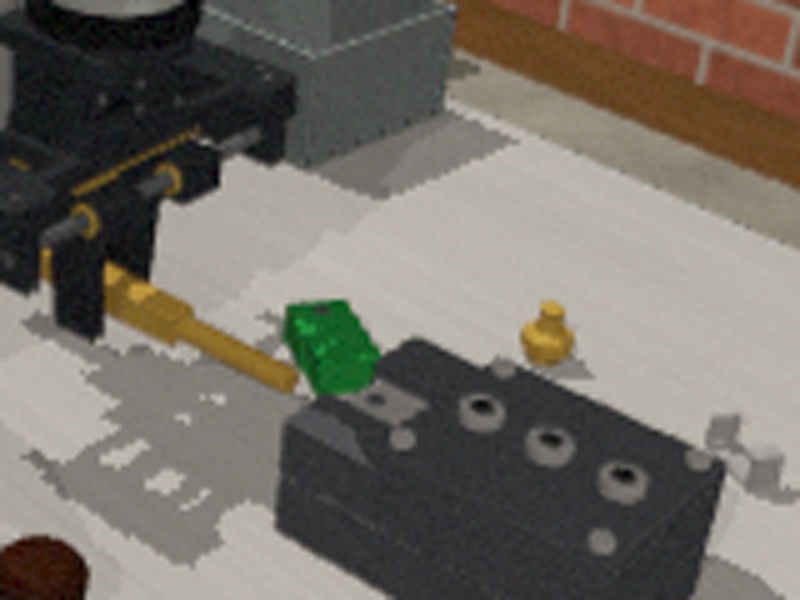

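```bash
python3 - <<'E'
from chk import *
s=ctrl.snapshot('top')
for xy in [(363,169),(368,158.6),(345.4,161)]:
    for z in (0,.02): 
        q=ray(s,xy,z)-[*J,0];print(xy,z,np.round([q@d,q@n],3))
rep()
E
```

```text
(363, 169) 0 [-0.104  0.047]
(363, 169) 0.02 [-0.107  0.042]
(368, 158.6) 0 [-0.087  0.072]
(368, 158.6) 0.02 [-0.09   0.067]
(345.4, 161) 0 [-0.145  0.074]
(345.4, 161) 0.02 [-0.148  0.069]
t 8.57 along -196.8 lat -0.6 z 27.8 mm yaw -83.20 pitch 0.03 | F d -0.42 lat -0.80 z -2.73 w 0.0153
```

send_rows([
  [0,0,0,0,-0.006,0,0.005],
  [0,0,0,0,-0.006,0,0.005],
  [0,0,0,0,-0.004,0,0.005],
  [0,0,0,0,-0.002,0,0.005],
  [0,0,0,0,0,0,0.005],
])

```text
clock: 8.98
tcp_pos: [0.5988, 0.0372, 0.0276]
orientation: [-1.757, 1.57, -1.642]
wrist_force: [0.2, 0.4, -3.2]
gripper_width: 0.0157
```

```bash
python3 - <<'E'
from chk import *
rep()
E
```

```text
t 8.98 along -176.3 lat -0.7 z 27.6 mm yaw -83.38 pitch -0.04 | F d -0.41 lat 0.24 z -3.24 w 0.0157
```

send_rows([
  [0,0,0,0,-0.001,0,0.005],
  [0,0,0,0,-0.001,0,0.005],
  [0,0,0,0,-0.001,0,0.005],
  [0,0,0,0,-0.001,0,0.005],
  [0,0,0,0,-0.001,0,0.005],
])

```text
clock: 9.4
tcp_pos: [0.5993, 0.0336, 0.0277]
orientation: [2.293, 1.571, 2.411]
wrist_force: [-0.5, -0.3, -2.6]
gripper_width: 0.0157
```

send_rows([
  [0,0,0,0,-0.0008,0,0.005],
  [0,0,0,0,-0.0008,0,0.005],
  [0,0,0,0,-0.0008,0,0.005],
  [0,0,0,0,-0.0008,0,0.005],
  [0,0,0,0,-0.0008,0,0.005],
])

```text
clock: 9.82
tcp_pos: [0.5998, 0.0295, 0.0277]
orientation: [3.118, 1.571, -3.048]
wrist_force: [-0.4, 0.4, -3.9]
gripper_width: 0.0153
```

send_rows([
  [0,0,0,0,-0.0008,0,0.005],
  [0,0,0,0,-0.0008,0,0.005],
  [0,0,0,0,-0.0008,0,0.005],
  [0,0,0,0,-0.0008,0,0.005],
  [0,0,0,0,-0.0008,0,0.005],
])

```text
clock: 10.23
tcp_pos: [0.6002, 0.0259, 0.0277]
orientation: [1.482, 1.57, 1.599]
wrist_force: [0.2, 1.1, -2.9]
gripper_width: 0.0152
```

send_rows([
  [0,0,0,0,-0.0008,0,0.005],
  [0,0,0,0,-0.0008,0,0.005],
  [0,0,0,0,-0.0008,0,0.005],
  [0,0,0,0,-0.0008,0,0.005],
  [0,0,0,0,-0.0008,0,0.005],
])

```text
clock: 10.65
tcp_pos: [0.6007, 0.0217, 0.0277]
orientation: [1.499, 1.571, 1.616]
wrist_force: [0.8, 2.3, -3.3]
gripper_width: 0.0154
```

```bash
python3 - <<'E'
from chk import *
p=rep()
s=snap('side','s6.png');I=cv2.imread('pics/s6.png');x,y=340,170
cv2.imwrite('pics/s6c.png',cv2.resize(I[y:y+100,x:x+133],None,fx=6,fy=6,interpolation=cv2.INTER_CUBIC))
rep()
E
```

```text
t 10.65 along -160.7 lat -0.7 z 27.7 mm yaw -83.27 pitch 0.01 | F d -2.14 lat 1.07 z -3.30 w 0.0154
t 10.70 along -160.4 lat -0.7 z 27.7 mm yaw -83.29 pitch -0.00 | F d -1.74 lat -0.20 z -2.44 w 0.0154
```

View pics/s6c.png

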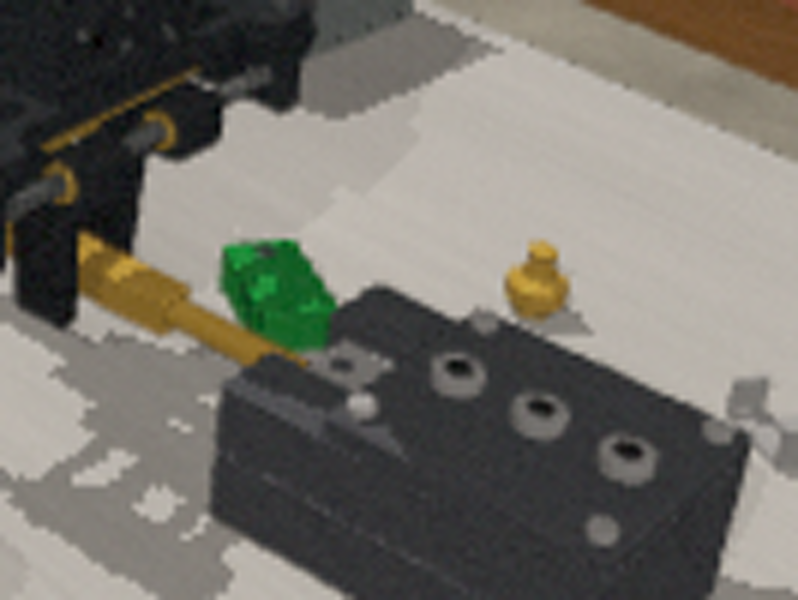

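The nose is on the blank and it slides with about 2 N. I continue the gentle advance.

send_rows([
  [0,0,0,0,-0.0008,0,0.005],
  [0,0,0,0,-0.0008,0,0.005],
  [0,0,0,0,-0.0008,0,0.005],
  [0,0,0,0,-0.0008,0,0.005],
  [0,0,0,0,-0.0008,0,0.005],
])

```text
clock: 11.12
tcp_pos: [0.6012, 0.0175, 0.0277]
orientation: [-2.152, 1.571, -2.035]
wrist_force: [-0.4, 2.8, -2.9]
gripper_width: 0.0156
```

send_rows([
  [0,0,0,0,-0.0008,0,0.005],
  [0,0,0,0,-0.0008,0,0.005],
  [0,0,0,0,-0.0008,0,0.005],
  [0,0,0,0,-0.0008,0,0.005],
  [0,0,0,0,-0.0008,0,0.005],
])

```text
clock: 11.53
tcp_pos: [0.6016, 0.0136, 0.0277]
orientation: [2.996, 1.571, 3.113]
wrist_force: [-0.3, 1.3, -3.3]
gripper_width: 0.0152
```

send_rows([
  [0,0,0,0,-0.0008,0,0.005],
  [0,0,0,0,-0.0008,0,0.005],
  [0,0,0,0,-0.0008,0,0.005],
  [0,0,0,0,-0.0008,0,0.005],
  [0,0,0,0,-0.0008,0,0.005],
])

```text
clock: 11.95
tcp_pos: [0.6021, 0.0096, 0.0277]
orientation: [-2.992, 1.571, -2.875]
wrist_force: [-0.2, 2.3, -2.6]
gripper_width: 0.0152
```

send_rows([
  [0,0,0,0,-0.0008,0,0.005],
  [0,0,0,0,-0.0008,0,0.005],
  [0,0,0,0,-0.0008,0,0.005],
  [0,0,0,0,-0.0008,0,0.005],
  [0,0,0,0,-0.0008,0,0.005],
])

```text
clock: 12.37
tcp_pos: [0.6026, 0.0056, 0.0277]
orientation: [-3.048, 1.571, -2.93]
wrist_force: [-0.5, 2.5, -3.8]
gripper_width: 0.0152
```

send_rows([
  [0,0,0,0,-0.0008,0,0.005],
  [0,0,0,0,-0.0008,0,0.005],
  [0,0,0,0,-0.0008,0,0.005],
  [0,0,0,0,-0.0008,0,0.005],
  [0,0,0,0,-0.0008,0,0.005],
])

```text
clock: 12.78
tcp_pos: [0.603, 0.0017, 0.0277]
orientation: [2.951, 1.571, 3.068]
wrist_force: [-0.4, 1.3, -2.4]
gripper_width: 0.0155
```

```bash
python3 -c "
from chk import *
rep()"
```

```text
t 12.78 along -140.5 lat -0.7 z 27.7 mm yaw -83.29 pitch 0.00 | F d -1.32 lat -0.26 z -2.45 w 0.0155
```

send_rows([
  [0,0,0,0,-0.0008,0,0.005],
  [0,0,0,0,-0.0008,0,0.005],
  [0,0,0,0,-0.0008,0,0.005],
  [0,0,0,0,-0.0006,0,0.005],
  [0,0,0,0,-0.0004,0,0.005],
])

```text
clock: 13.2
tcp_pos: [0.6034, -0.0018, 0.0277]
orientation: [-2.284, 1.571, -2.167]
wrist_force: [0.3, 1.6, -3.0]
gripper_width: 0.0153
```

```bash
cat >> chk.py <<'E'
def avg(k):
    F=[];A=[]
    for i in range(k):
        ctrl.snapshot('wrist');st=ctrl.state();F.append(np.array(st['wrist_force'])@d);A.append((np.array(st['tcp_pos'])-[*J,0])@d*1e3)
    print('F',np.round(F,1),'mean %.2f'%np.mean(F),'A',np.round(A,2),'t %.2f'%st['clock'])
E
python3 -c "
from chk import *
avg(12)"
```

```text
F [-2.2  0.  -2.  -1.9 -1.5 -0.9 -0.3 -0.3 -1.7 -1.2 -1.3 -0.3] mean -1.12 A [-136.99 -136.96 -136.99 -136.96 -136.96 -136.97 -136.99 -136.97 -136.98
 -136.99 -137.   -137.02] t 13.80
```

send_rows([
  [0,0,0,0,0.0001,0,0.005],
])

```text
clock: 13.88
tcp_pos: [0.6034, -0.0018, 0.0277]
orientation: [-1.891, 1.57, -1.773]
wrist_force: [0.2, 0.2, -2.7]
gripper_width: 0.0157
```

```bash
python3 -c "
from chk import *
avg(10)"
```

```text
F [-0.1  0.  -0.4 -0.6  0.6 -0.4  0.4 -0.3  0.1 -0.3] mean -0.09 A [-136.98 -136.99 -137.02 -137.02 -137.   -137.04 -137.05 -137.07 -137.14
 -137.19] t 14.38
```

send_rows([
  [0,0,0,0,-0.0004,0,0.005],
  [0,0,0,0,-0.0006,0,0.005],
  [0,0,0,0,-0.0006,0,0.005],
  [0,0,0,0,-0.0006,0,0.005],
  [0,0,0,0,-0.0005,0,0.005],
])

```text
clock: 14.8
tcp_pos: [0.6037, -0.0039, 0.0277]
orientation: [1.493, 1.57, 1.61]
wrist_force: [-0.2, 1.4, -3.0]
gripper_width: 0.0158
```

send_rows([
  [0,0,0,0,-0.00025,0,0.005],
  [0,0,0,0,-0.00025,0,0.005],
  [0,0,0,0,-0.00025,0,0.005],
])

```text
clock: 15.05
tcp_pos: [0.6038, -0.0049, 0.0277]
orientation: [2.031, 1.571, 2.148]
wrist_force: [0.2, 2.0, -3.6]
gripper_width: 0.0156
```

send_rows([
  [0,0,0,0,-0.0003,0,0.005],
  [0,0,0,0,-0.0003,0,0.005],
  [0,0,0,0,-0.0003,0,0.005],
])

```text
clock: 15.3
tcp_pos: [0.6039, -0.0059, 0.0277]
orientation: [3.071, 1.571, -3.095]
wrist_force: [-0.1, 2.7, -3.2]
gripper_width: 0.0153
```

send_rows([
  [0,0,0,0,-0.0003,0,0.005],
  [0,0,0,0,-0.0003,0,0.005],
  [0,0,0,0,-0.0003,0,0.005],
])

```text
clock: 15.55
tcp_pos: [0.604, -0.0068, 0.0277]
orientation: [-2.978, 1.571, -2.861]
wrist_force: [-0.7, 1.8, -4.0]
gripper_width: 0.0151
```

send_rows([
  [0,0,0,0,-0.0003,0,0.005],
  [0,0,0,0,-0.0003,0,0.005],
  [0,0,0,0,-0.0003,0,0.005],
])

```text
clock: 15.8
tcp_pos: [0.6041, -0.0077, 0.0277]
orientation: [-2.838, 1.571, -2.72]
wrist_force: [-0.4, 1.5, -2.7]
gripper_width: 0.0153
```

send_rows([
  [0,0,0,0,-0.0003,0,0.005],
  [0,0,0,0,-0.0003,0,0.005],
  [0,0,0,0,-0.0003,0,0.005],
])

```text
clock: 16.05
tcp_pos: [0.6042, -0.0085, 0.0277]
orientation: [3.038, 1.571, -3.128]
wrist_force: [0.7, 2.3, -3.3]
gripper_width: 0.0151
```

send_rows([
  [0,0,0,0,-0.0003,0,0.005],
  [0,0,0,0,-0.0003,0,0.005],
  [0,0,0,0,-0.0003,0,0.005],
])

```text
clock: 16.3
tcp_pos: [0.6044, -0.0095, 0.0277]
orientation: [-1.516, 1.571, -1.398]
wrist_force: [0.3, 2.4, -2.9]
gripper_width: 0.0159
```

send_rows([
  [0,0,0,0,-0.0003,0,0.005],
  [0,0,0,0,-0.0003,0,0.005],
  [0,0,0,0,-0.0003,0,0.005],
])

```text
clock: 16.55
tcp_pos: [0.6045, -0.0103, 0.0277]
orientation: [1.836, 1.571, 1.954]
wrist_force: [-1.2, 2.9, -3.9]
gripper_width: 0.0158
```

send_rows([
  [0,0,0,0,-0.0003,0,0.005],
  [0,0,0,0,-0.0003,0,0.005],
  [0,0,0,0,-0.0003,0,0.005],
])

```text
clock: 16.8
tcp_pos: [0.6045, -0.0113, 0.0277]
orientation: [-2.312, 1.571, -2.195]
wrist_force: [-0.0, 2.7, -3.1]
gripper_width: 0.0154
```

send_rows([
  [0,0,0,0,-0.0003,0,0.005],
  [0,0,0,0,-0.0003,0,0.005],
  [0,0,0,0,-0.0003,0,0.005],
])

```text
clock: 17.05
tcp_pos: [0.6047, -0.0121, 0.0277]
orientation: [-2.679, 1.571, -2.561]
wrist_force: [-1.0, 1.5, -2.5]
gripper_width: 0.0155
```

send_rows([
  [0,0,0,0,-0.0003,0,0.005],
  [0,0,0,0,-0.0003,0,0.005],
  [0,0,0,0,-0.0003,0,0.005],
])

```text
clock: 17.3
tcp_pos: [0.6047, -0.013, 0.0277]
orientation: [2.912, 1.571, 3.029]
wrist_force: [-1.0, 2.3, -3.7]
gripper_width: 0.0154
```

send_rows([
  [0,0,0,0,-0.0003,0,0.005],
  [0,0,0,0,-0.0003,0,0.005],
  [0,0,0,0,-0.0003,0,0.005],
])

```text
clock: 17.55
tcp_pos: [0.6049, -0.0139, 0.0277]
orientation: [-3.007, 1.571, -2.89]
wrist_force: [-0.3, 1.5, -2.8]
gripper_width: 0.0154
```

send_rows([
  [0,0,0,0,-0.0003,0,0.005],
  [0,0,0,0,-0.0003,0,0.005],
  [0,0,0,0,-0.0003,0,0.005],
])

```text
clock: 17.8
tcp_pos: [0.605, -0.0146, 0.0277]
orientation: [1.551, 1.57, 1.668]
wrist_force: [0.1, 3.6, -3.1]
gripper_width: 0.0154
```

send_rows([
  [0,0,0,0,-0.0002,0,0.005],
  [0,0,0,0,-0.0002,0,0.005],
])

```text
clock: 17.97
tcp_pos: [0.605, -0.0145, 0.0277]
orientation: [1.408, 1.57, 1.526]
wrist_force: [-0.7, 3.9, -2.5]
gripper_width: 0.0153
```

send_rows([
  [0,0,0,0,-0.0002,0,0.005],
  [0,0,0,0,-0.0002,0,0.005],
])

```text
clock: 18.13
tcp_pos: [0.605, -0.0146, 0.0277]
orientation: [1.407, 1.57, 1.525]
wrist_force: [0.6, 6.0, -3.9]
gripper_width: 0.0156
```

send_rows([
  [0,0,0,0,-0.0002,0,0.005],
  [0,0,0,0,-0.0002,0,0.005],
])

```text
clock: 18.3
tcp_pos: [0.6051, -0.0147, 0.0277]
orientation: [1.357, 1.569, 1.475]
wrist_force: [-0.4, 6.4, -3.8]
gripper_width: 0.0154
```

```bash
python3 -c "
from chk import *
rep();avg(3)"
```

```text
t 18.30 along -124.0 lat -0.5 z 27.7 mm yaw -83.23 pitch 0.09 | F d -6.38 lat 0.38 z -3.81 w 0.0154
F [-6.3 -6.2 -6.1] mean -6.18 A [-124.06 -124.05 -124.06] t 18.45
```

send_rows([
  [0,0,0,0,-0.0003,0,0.005],
  [0,0,0,0,-0.0003,0,0.005],
])

```text
clock: 18.62
tcp_pos: [0.6052, -0.0147, 0.0278]
orientation: [1.339, 1.569, 1.458]
wrist_force: [-0.9, 7.3, -3.4]
gripper_width: 0.0154
```

```bash
python3 -c "
from chk import *
avg(3)"
```

```text
F [-7.2 -6.9 -7.4] mean -7.19 A [-124.   -124.   -123.97] t 18.77
```

send_rows([
  [0,0,0,0,-0.0004,0,0.005],
  [0,0,0,0,-0.0004,0,0.005],
])

```text
clock: 18.93
tcp_pos: [0.6053, -0.0147, 0.0278]
orientation: [1.348, 1.568, 1.467]
wrist_force: [-1.7, 9.3, -2.9]
gripper_width: 0.0154
```

```bash
python3 -c "
from chk import *
avg(2)"
```

```text
F [-7.7 -8.2] mean -7.94 A [-123.97 -123.99] t 19.03
```

send_rows([
  [0,0,0,0,-0.0004,0,0.005],
  [0,0,0,0,-0.0004,0,0.005],
])

```text
clock: 19.2
tcp_pos: [0.6053, -0.0148, 0.0278]
orientation: [1.393, 1.567, 1.512]
wrist_force: [-1.9, 10.1, -3.5]
gripper_width: 0.0153
```

```bash
python3 -c "
from chk import *
avg(2)"
```

```text
F [-9.6 -9.4] mean -9.50 A [-123.92 -123.94] t 19.30
```

send_rows([
  [0,0,0,0,-0.0004,0,0.005],
  [0,0,0,0,0,0,0.005],
  [0,0,0,0,0,0,0.005],
  [0,0,0,0,0,0,0.005],
])

```text
clock: 19.63
tcp_pos: [0.6052, -0.0148, 0.0278]
orientation: [1.41, 1.567, 1.53]
wrist_force: [-1.3, 11.0, -3.0]
gripper_width: 0.0158
```

```bash
python3 -c "
from chk import *
avg(12);rep()"
```

```text
F [-10.2  -8.7 -10.8 -10.7 -10.  -10.  -11.4 -10.5 -10.  -10.2 -11.2 -10.7] mean -10.36 A [-123.95 -123.91 -123.94 -123.93 -123.93 -123.98 -123.93 -123.93 -123.95
 -123.94 -123.93 -123.93] t 20.23
t 20.23 along -123.9 lat -0.4 z 27.8 mm yaw -83.14 pitch 0.24 | F d -10.71 lat -0.84 z -3.25 w 0.0158
```

A steady 10.4 N was held for about 0.9 s with the nose stalled at the stop, leading face about 36 mm. Next I withdraw straight back.

send_rows([
  [0,0,0,0,0.001,0,0.005],
  [0,0,0,0,0.002,0,0.005],
  [0,0,0,0,0.004,0,0.005],
  [0,0,0,0,0.008,0,0.005],
  [0,0,0,0,0.012,0,0.005],
])

```text
clock: 20.65
tcp_pos: [0.6024, 0.0063, 0.0276]
orientation: [-1.669, 1.568, -1.555]
wrist_force: [-1.0, -0.2, -2.4]
gripper_width: 0.0153
```

send_rows([
  [0,0,0,0,0.015,0,0.005],
  [0,0,0,0,0.018,0,0.005],
  [0,0,0,0,0.018,0,0.005],
  [0,0,0,0,0.015,0,0.005],
  [0,0,0,0,0.008,0,0.005],
])

```text
clock: 21.07
tcp_pos: [0.5931, 0.0852, 0.0279]
orientation: [1.318, 1.569, 1.438]
wrist_force: [0.7, -0.6, -3.0]
gripper_width: 0.0158
```

send_rows([
  [0,0,0,-0.01,0.004,0,0.005],
  [0,0,0,-0.02,0,0,0.005],
  [0,0,0,-0.03,0,0,0.005],
  [0,0,0,-0.03,0,0,0.005],
  [0,0,0,-0.01,0,0,0.005],
])

```text
clock: 21.48
tcp_pos: [0.5956, 0.0855, 0.1324]
orientation: [-0.069, 1.565, 0.047]
wrist_force: [2.4, 0.9, -2.3]
gripper_width: 0.0154
```

```bash
python3 - <<'E'
from chk import *
rep()
s=snap('side','s7.png');I=cv2.imread('pics/s7.png');x,y=320,150
cv2.imwrite('pics/s7c.png',cv2.resize(I[y:y+120,x:x+160],None,fx=5,fy=5,interpolation=cv2.INTER_CUBIC))
plan([((.479,.261,.125),100.5)],.005,step=.035)
E
```

```text
t 21.48 along -224.6 lat 1.8 z 132.4 mm yaw -83.35 pitch -0.02 | F d -0.59 lat 2.44 z -2.35 w 0.0154
from [0.596  0.0855 0.1324] yaw_y 96.64 t 21.53
[[-0.55, 0.06, 0.01, 0.001, 0.0268, -0.0137, 0.005], [-0.55, 0.06, 0.01, 0.001, 0.027, -0.0134, 0.005], [-0.55, 0.06, 0.01, 0.001, 0.0271, -0.0132, 0.005], [-0.55, 0.06, 0.01, 0.001, 0.0272, -0.0129, 0.005], [-0.55, 0.06, 0.01, 0.001, 0.0273, -0.0127, 0.005]]
[[-0.55, 0.06, 0.01, 0.001, 0.0275, -0.0124, 0.005], [-0.55, 0.06, 0.01, 0.0011, 0.0276, -0.0121, 0.005]]
end [0.4791 0.261  0.125 ] yaw 100.49
```

View pics/s7c.png

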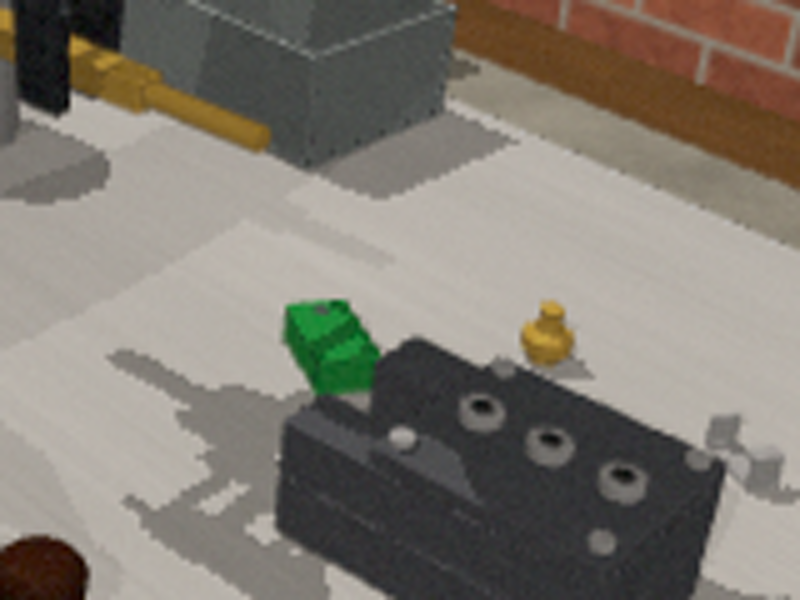

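send_rows([
  [-0.55,0,0,0.001,0.027,-0.0137,0.005],
  [-0.55,0,0,0.001,0.027,-0.0134,0.005],
  [-0.55,0,0,0.001,0.027,-0.0132,0.005],
  [-0.55,0,0,0.001,0.027,-0.013,0.005],
  [-0.55,0,0,0.001,0.0275,-0.0127,0.005],
])

```text
clock: 21.95
tcp_pos: [0.508, 0.2108, 0.1214]
orientation: [-2.614, 1.569, -2.45]
wrist_force: [-0.6, -0.3, -3.1]
gripper_width: 0.0151
```

send_rows([
  [-0.55,0,0,0.001,0.0275,-0.0124,0.005],
  [-0.55,0,0,0.001,0.0275,-0.012,0.005],
  [0,0,0,0,0,0,0.005],
  [0,0,0,0,0,0,0.005],
  [0,0,0,0,0,0,0.005],
])

```text
clock: 22.37
tcp_pos: [0.476, 0.2599, 0.1198]
orientation: [-2.286, 1.569, -2.102]
wrist_force: [0.1, 0.4, -3.0]
gripper_width: 0.0155
```

```bash
python3 - <<'E'
from plan import *
s=snap('wrist','w8.png');s=ctrl.snapshot('wrist')
t=snap('side','s8.png');I=cv2.imread('pics/s8.png');cv2.imwrite('pics/s8.png',cv2.resize(I[100:250,150:350],None,fx=4,fy=4))
p=np.array(ctrl.state()['tcp_pos'])
dd=np.array([np.cos(np.deg2rad(-79.5)),np.sin(np.deg2rad(-79.5)),0])
print('tip',proj(t,p+dd*.11+[0,0,.0113]),'tail top',proj(t,p-dd*.07+[0,0,.0193]))
plan([((.479,.261,.055),100.5),((.479,.261,.0275),100.5)],.005,step=.02)
E
```

```text
tip [np.float64(280.05254209822755), np.float64(167.6986955490604)] tail top [np.float64(230.15449344536665), np.float64(143.80566678295114)]
from [0.4767 0.2595 0.1202] yaw_y 100.42 t 22.52
[[-0.02, -0.01, 0.01, 0.0163, 0.0003, 0.0006, 0.005], [-0.02, -0.01, 0.01, 0.0163, 0.0003, 0.0006, 0.005], [-0.02, -0.01, 0.01, 0.0163, 0.0003, 0.0006, 0.005], [-0.02, -0.01, 0.01, 0.0163, 0.0003, 0.0006, 0.005], [-0.0, 0.01, 0.01, 0.0138, -0.0, 0.0001, 0.005]]
[[-0.0, 0.01, 0.01, 0.0138, -0.0, 0.0001, 0.005]]
end [0.4791 0.2611 0.0274] yaw 100.5
```

View pics/s8.png

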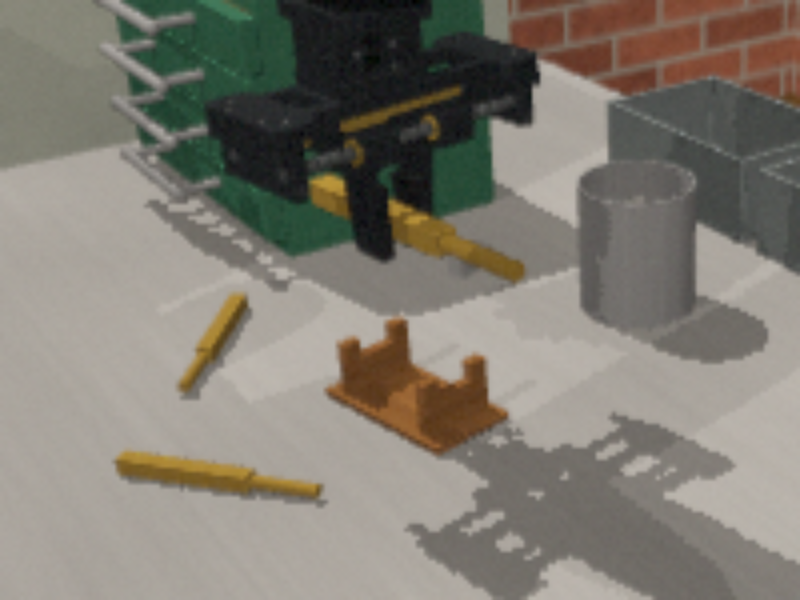

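View pics/w8.png

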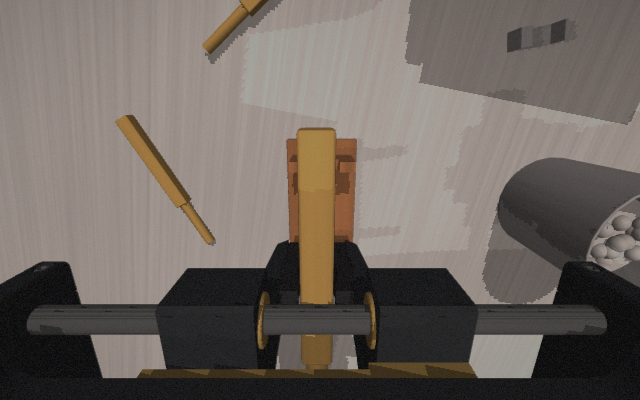

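The drift hasn't slipped in the grip: the tip is at (280,168) as predicted, and the tail edge at wrist row 128 is the same as after the lift. Next I lower it.

send_rows([
  [0,0,0,0.016,0.0004,0.0006,0.005],
  [0,0,0,0.018,0.0004,0.0006,0.005],
  [0,0,0,0.016,0.0003,0.0006,0.005],
  [0,0,0,0.012,0.0003,0.0006,0.005],
  [0,0,0,0.003,0,0,0.005],
])

```text
clock: 22.93
tcp_pos: [0.4776, 0.2615, 0.0538]
orientation: [-2.686, 1.568, -2.503]
wrist_force: [0.2, -1.0, -2.1]
gripper_width: 0.0156
```

send_rows([
  [0,0,0,0,0,0,0.005],
  [0,0,0,0,0,0,0.005],
  [0,0,0,0,0,0,0.005],
  [0,0,0,0,0,0,0.005],
])

```text
clock: 23.27
tcp_pos: [0.4787, 0.2632, 0.0566]
orientation: [0.305, 1.569, 0.489]
wrist_force: [-0.4, -0.4, -3.8]
gripper_width: 0.0156
```

```bash
python3 - <<'E'
from plan import *
s=snap('wrist','w9.png')
plan([((.479,.261,.0275),100.5)],.005,step=.008)
E
```

```text
from [0.4786 0.2631 0.0565] yaw_y 100.56 t 23.32
[[0.01, 0.02, -0.01, 0.0072, -0.0005, -0.0, 0.005], [0.01, 0.02, -0.01, 0.0072, -0.0005, -0.0, 0.005], [0.01, 0.02, -0.01, 0.0072, -0.0005, 0.0, 0.005], [0.01, 0.02, -0.01, 0.0072, -0.0005, 0.0, 0.005]]
end [0.479  0.2612 0.0277] yaw 100.52
```

View pics/w9.png

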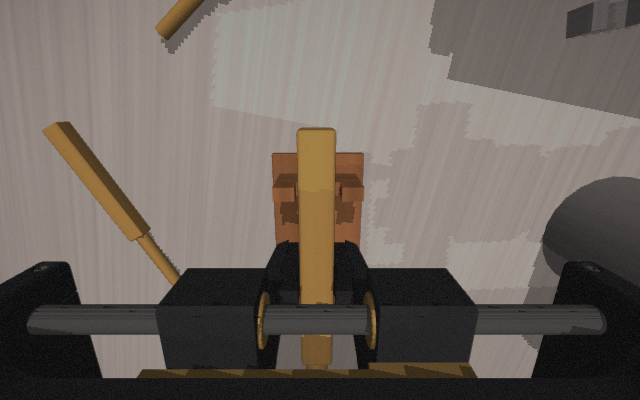

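Centred over the notch (drift 297–336, rest 273–364). Next I descend slowly to z = 0.0275.

send_rows([
  [0,0,0,0.008,-0.0007,0,0.005],
  [0,0,0,0.008,-0.0007,0,0.005],
  [0,0,0,0.006,-0.0005,0,0.005],
  [0,0,0,0.004,0,0,0.005],
  [0,0,0,0,0,0,0.005],
])

```text
clock: 23.73
tcp_pos: [0.4776, 0.2605, 0.0284]
orientation: [-2.787, 1.569, -2.603]
wrist_force: [0.7, -0.0, -3.0]
gripper_width: 0.0154
```

send_rows([
  [0,0,0,0,0,0,0.005],
  [0,0,0,0,0,0,0.005],
  [0,0,0,0,0,0,0.005],
  [0,0,0,0,0,0,0.005],
])

```text
clock: 24.07
tcp_pos: [0.4786, 0.2612, 0.03]
orientation: [0.386, 1.57, 0.571]
wrist_force: [-0.4, -0.4, -3.2]
gripper_width: 0.0155
```

send_rows([
  [0,0,0,0.001,0,0,0.005],
  [0,0,0,0.001,0,0,0.005],
  [0,0,0,0.001,0,0,0.005],
  [0,0,0,0,0,0,0.005],
  [0,0,0,0,0,0,0.005],
])

```text
clock: 24.48
tcp_pos: [0.4785, 0.261, 0.0267]
orientation: [-0.023, 1.571, 0.161]
wrist_force: [-1.2, -0.3, -2.0]
gripper_width: 0.0153
```

```bash
python3 - <<'E'
from plan import *
for i in range(4):
    ctrl.snapshot('wrist');s=ctrl.state();print(s['tcp_pos'].round(4) if hasattr(s['tcp_pos'],'round') else s['tcp_pos'],np.round(s['wrist_force'],1))
E
```

```text
[0.4785 0.261  0.0267] [-1.2 -0.8 -1.6]
[0.4785 0.261  0.0267] [ 1.3 -0.2 -2.3]
[0.4785 0.261  0.0267] [ 0.6 -0.  -1.8]
[0.4785 0.261  0.0267] [-0.1 -1.  -1.8]
```

send_rows([
  [0,0,0,0,0,0,0.017],
  [0,0,0,0,0,0,0.02],
  [0,0,0,0,0,0,0.025],
  [0,0,0,0,0,0,0.04],
  [0,0,0,0,0,0,0.06],
])

```text
clock: 25.1
tcp_pos: [0.4785, 0.2611, 0.0268]
orientation: [0.649, 1.571, 0.834]
wrist_force: [0.3, -0.7, 0.2]
gripper_width: 0.0364
```

send_rows([
  [0,0,0,0,0,0,0.085],
  [0,0,0,0,0,0,0.085],
  [0,0,0,0,0,0,0.085],
  [0,0,0,0,0,0,0.085],
  [0,0,0,0,0,0,0.085],
])

```text
clock: 25.52
tcp_pos: [0.4784, 0.261, 0.0267]
orientation: [2.278, 1.571, 2.462]
wrist_force: [0.0, 0.2, 0.3]
gripper_width: 0.0695
```

send_rows([
  [0,0,0,0,0,0,0.085],
  [0,0,0,0,0,0,0.085],
  [0,0,0,0,0,0,0.085],
])

```text
clock: 25.77
tcp_pos: [0.4784, 0.261, 0.0267]
orientation: [-2.974, 1.571, -2.79]
wrist_force: [0.0, 0.1, 0.1]
gripper_width: 0.0845
```

Open and unloaded. Next I go straight up, then clear of the top camera's view.

send_rows([
  [0,0,0,-0.01,0,0,0.085],
  [0,0,0,-0.02,0,0,0.085],
  [0,0,0,-0.035,0,0,0.085],
  [0,0,0,-0.04,0,0,0.085],
  [0,0,0,-0.04,0,0,0.085],
])

```text
clock: 26.18
tcp_pos: [0.4777, 0.2608, 0.1736]
orientation: [-3.031, 1.57, -2.846]
wrist_force: [1.1, 0.3, 0.6]
gripper_width: 0.0852
```

send_rows([
  [0,0,0,-0.03,0,0,0.085],
  [0,0,0,-0.02,0,0,0.085],
  [3,0,0,0,-0.03,0,0.085],
  [3,0,0,0,-0.04,0,0.085],
  [3,0,0,0,-0.04,0,0.085],
])

```text
clock: 26.6
tcp_pos: [0.4926, 0.1517, 0.2231]
orientation: [0.387, 1.569, 0.414]
wrist_force: [-0.1, -1.7, 0.1]
gripper_width: 0.0851
```

send_rows([
  [3,0,0,0,-0.04,0,0.085],
  [3,0,0,0,-0.04,0,0.085],
  [3,0,0,0,-0.04,0,0.085],
  [3,0,0,0,-0.04,0,0.085],
  [3,0,0,0,-0.04,0,0.085],
])

```text
clock: 27.02
tcp_pos: [0.4767, -0.0486, 0.2226]
orientation: [0.219, 1.57, -0.018]
wrist_force: [0.3, -0.0, 0.3]
gripper_width: 0.0849
```

send_rows([
  [3,0,0,0,-0.04,0,0.085],
  [3,0,0,0,-0.04,0,0.085],
  [3,0,0,0,-0.04,0,0.085],
  [3,0,0,0,-0.04,0,0.085],
  [3,0,0,0,-0.03,0,0.085],
])

```text
clock: 27.43
tcp_pos: [0.4133, -0.229, 0.2225]
orientation: [-0.667, 1.57, -1.169]
wrist_force: [0.3, 0.6, 0.1]
gripper_width: 0.0852
```

```bash
python3 - <<'E'
from plan import *
print(ctrl.state()['tcp_pos'],ctrl.state()['clock'])
snap('top','t10.png');snap('side','s10.png')
a=cv2.imread('pics/t10.png');b=cv2.imread('pics/top0.png');
cv2.imwrite('pics/t10a.png',cv2.resize(a[190:310,170:330],None,fx=5,fy=5,interpolation=cv2.INTER_CUBIC))
E
```

```text
[ 0.41331707 -0.22896833  0.22248142] 27.4333
```

View pics/t10.png

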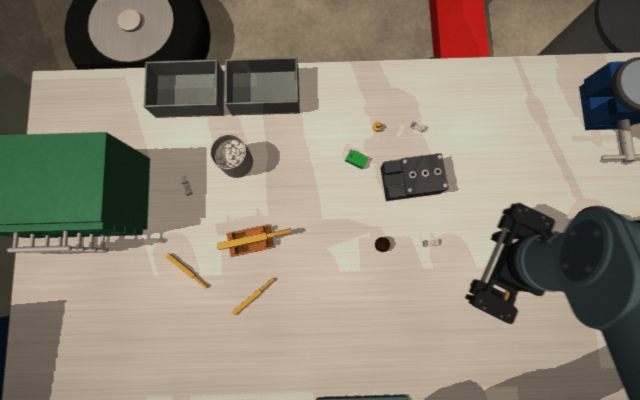

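View pics/s10.png

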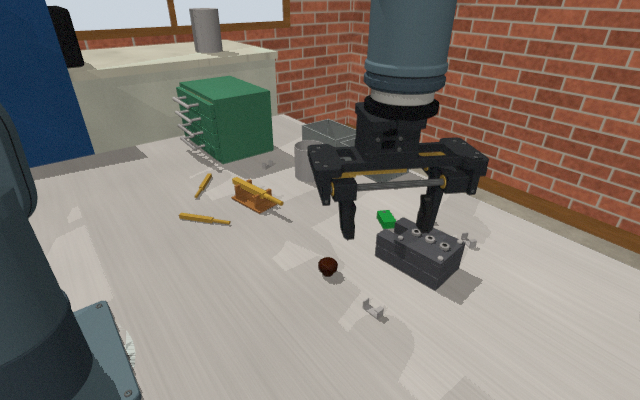

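View pics/t10a.png

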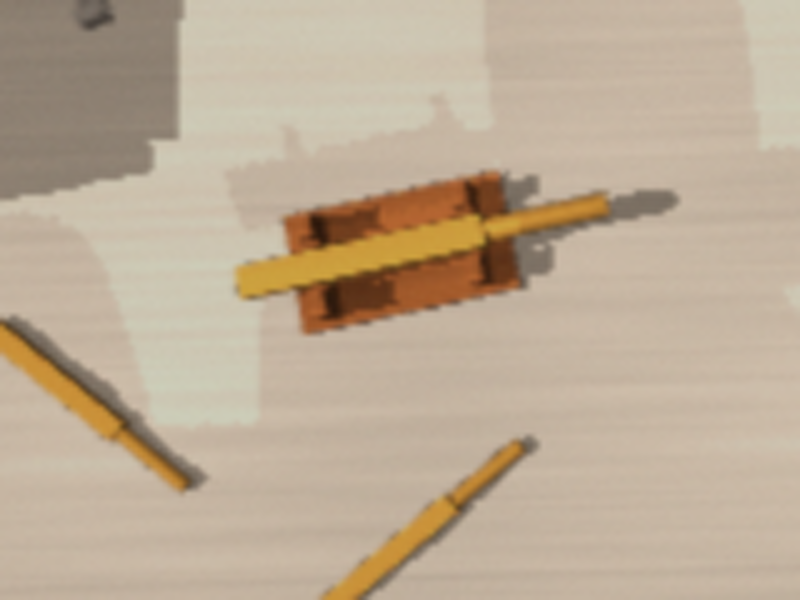

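send_rows([
  [0,0,0,0,0,0,0.085],
  [0,0,0,0,0,0,0.085],
  [0,0,0,0,0,0,0.085],
  [0,0,0,0,0,0,0.085],
])

```text
clock: 27.87
tcp_pos: [0.4156, -0.2245, 0.2219]
orientation: [1.306, 1.57, 0.813]
wrist_force: [-0.1, -0.4, 0.2]
gripper_width: 0.085
```

```bash
python3 -c "
from plant import ctrl
print(ctrl.sign_off(), ctrl.state()['clock'])"
```

```text
the job is handed in; nothing more can be done
the job is handed in; nothing more can be done
```

I handed the job in at about 28 s. The blank is home against the hidden stop, and the drift is back in the notches of its rest.

- **Moving the blank:** I pushed it in with the drift's round nose as one slow, continuous slide rather than separate taps. It went in at about 10 mm/s and slowed to 3–4 mm/s for the last 10 mm before the stop, sliding with about 2 N.
- **Finding the stop:** the drift stalled with the blank's leading face at about x = +36 mm, within the stated range, while the force kept rising.
- **Seating it:** I held the push at 10.4 N on average for about 0.9 s. The highest single reading I saw was about 11.4 N. Only the drift touched the blank.
- **Last checks:** the last pictures show the drift within about 1 mm of where it started. The green block, knob, fitting, clips and tin look unmoved. The drift did not slip in the grip, and nothing was touching the robot.
- **Not confirmed by eye:** the seated blank is hidden under the bush plate. That it is home rests on the force and the stall, not on a picture.

No check failed. An early fit put the rest about 5 mm from the drift along its length, and that fit had one bad point. I went by the drift's own position, which the wrist camera confirmed.

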